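# Set and lock the levelling foot of a copy stand

## Task

The copy stand rocks because its screw foot, under the T-handle on the bracket at its left side, hangs clear of the cork protector. Screw the foot down (clockwise) until it just touches the protector and takes a light load without lifting the stand, then run the lever nut below the T-handle down onto the bracket and tighten it firmly by hand so that the foot stays locked. Do not shift the stand or disturb the other things on the counter, and leave both handles free.

Things in the scene. Friction and masses are not known exactly. Their poses are not given: they have to be found in the camera images.
- stand: Copy stand, loose, 6.8 kg: grey baseboard 260 (x) by 300 (y) mm, top 40 mm above the counter, on three fixed rubber feet (front right and both rear corners), with an aluminium column 32 mm square, 360 mm high, at x +100, y 0. Origin: counter level under the board's middle; x points to the column (away from the robot), y to the bracket, z up.
- bracket: Dark cast bracket on the stand's left (+y) side. Origin: on the vertical axis of the levelling screw, in the top face of its round boss (44 mm across), 50 mm above the counter: the seat of the lever nut. It lies at x -90, y +185 mm in the stand's frame.
- screw: Levelling screw, 12 mm thick, with a T-handle: steel cross bar 10 mm thick along its own x, 40 mm to either side of the axis, hub 16 mm wide and 18 mm high. Origin: on the axis, middle of the bar, about 94 mm above the counter at the start. Right-hand thread, lead 4 mm: one clockwise turn (from above) lowers screw and foot by 4 mm, without end stop. It stays where it is left.
- bar_push (a point): Point in one arm of the T-handle, 30 mm from the axis (the other arm is alike). A fingertip can push an arm right round: about 1 N here while the foot hangs free. When the foot presses on the protector it rubs, and the push needed here grows by about 0.4 N for each newton of load on the foot.
- foot: Round foot, 42 mm across, on the lower end of the screw, turning with it. Origin: centre of its sole. It hangs 2 to 8 mm clear of the round cork protector (60 mm across, stuck to the counter below it), which is 2 to 6 mm thick: it varies and is not measured. Its rubber sole gives about 0.1 mm per newton: after touching, each tenth of a turn adds about 3 N. At about 20 N a fixed foot of the stand begins to lift.
- nut: Lever nut on the same screw, between T-handle and bracket: dark hub 30 mm across, 17 mm high, with one straight lever 10 mm thick along its own +x, to a 16 mm ball knob 88 mm from the axis. Origin: on the axis, in its underside, about 9 mm above its seat at the start. Right-hand thread, lead 4 mm: clockwise (from above) runs it down. It turns and sinks with the screw when that is turned.
- lever_push (a point): Point in the nut's lever, 70 mm from the axis, 9 mm above the nut's underside: 59 mm above the counter when the nut is seated. Pushed here with under 1 N the nut turns alone (the screw stays) until it seats; then the push rises steeply within about 0.1 turn. A push of 5 N here tightens it to 20 to 40 N on the bracket, and it keeps this when let go.
- bottle: Clear water bottle, 64 mm across, 205 mm high, loose bystander; origin under its centre.
- marker: Silver marker pen with a black cap lying on the counter, 128 mm long along its x, 15 mm thick, loose bystander; origin under its middle.
- pen: Black marker pen lying on the counter, 128 mm long along its x, 15 mm thick, loose bystander; origin under its middle.
- camera: Black camera with a lens, about 110 by 124 by 88 mm, loose bystander; origin under its body, lens towards -x.
- frame: Dark wooden picture frame lying flat, 205 mm square, 14 mm thick, loose bystander; origin under its centre.
- lens_cap: Black lens cap, 66 mm across, 8 mm thick, lying loose on the stand's board at its front right; bystander; origin under its centre.
- tape: Roll of tape lying flat, 90 mm across, 24 mm high, loose bystander; origin under its centre.

How it is judged:
By the outcome, as a careful person would: the job done as asked, in the order asked, and still so for the second after the job is handed in, with the robot touching nothing.
It also fails if it takes over 61 s, if anything falls off the work surface, if the arm or the gripper's body presses on something with over 40 N, if the wrist force passes 120 N, or if a joint passes its speed limit or range.

## Robot

A 6-joint arm with a two-finger parallel gripper is mounted at the origin on the work surface. World frame = base frame: x ahead of the robot, y to its left, z up, the work surface at z = 0. Lengths are in m, angles in rad, forces in N, time in s.
With the tool pointing down it reaches from about 0.35 to 0.975 m from the base axis. Payload 4.9 kg.
Tool frame: the origin (TCP) lies at the very end of the fingers, on their centre line; the grasp point (between the pads) lies 19 mm behind it (ctrl.grasp_offset is the distance from the TCP to the grasp point, in m); y points along the fingers, z is the direction in which the jaws open and shut, and the axes are right-handed (so a half turn about y gives the same grasp; the last joint's range is limited). The gripper opens to 85 mm and grips with 20 to 120 N. Pads are 22 mm wide; open, the fingers measure 114 mm over their backs; the gripper's body (76 mm by 85 mm) begins 54 mm behind the grasp point. The pads swing forward as they close: fully open they stand 13 mm farther back than shut.
Start: joints at [-1.347, 0.053, 1.613, -0, 1.476, -0.119], TCP at [0.21, -0.589, 0.231] pointing down, gripper open.
Joint ranges: [-3.01, 3.01], [-1.01, 2.22], [0.06, 2.58], [-1.02, 4.17], [0.09, 2.62], [-3.14, 3.14]. Speed limits (rad/s): [2.57, 2.57, 3.14, 3.14, 3.14, 3.14].

## Interface

Orientations are given as a rotation vector (axis times angle).
In Python, from station import ctrl, eyes, finish_job, find_in, regions_of, pinpoint gives the robot as it stands.
- The arm moves only by the tool play_rows, never from a script. Its argument "moves" is a list of rows, each an object of numbers: "x", "y", "z": the shift along the world's x, y, z in cm; "turn": the turn about the world's z in degrees; "jaw": the finger opening in cm, from 0 to 8.54. A call has 1 to 8 rows; each row shifts and turns the commanded pose from where the row before left it; what a row does not reach is not made up. A row lasts 1/12 s, in which the tool goes at most 41.7 mm and 7.16 degrees, less where a joint would pass 70% of its speed; a pose out of reach is approached as far as the arm can. A call is refused whole if a number of a shift passes 4.17 or a number of a turn 7.16, either way. A call with a gripper value outside its range is refused whole. The fingers move at their own pace and stop on an object; "squeeze" is the grip in N (left out, the last holds). Time passes only in rows, so rows that do not move let the fingers close. It gives the time, the measured TCP pose, the force and the opening at its end, in the units of the state.
- ctrl.get_obs(): the state, without advancing time (a new reading comes with each control period).
- eyes.get_image(name): name is "scene" or "top" or "wrist"; returns a dict with "img" (480x640x3 uint8, red, green, blue), "camera_matrix" (3x3 intrinsics, pixels), "D" ([k1, k2, p1, p2, k3] as OpenCV has them; the pictures are not rectified), "cam_to_world" (4x4, takes a point from camera to world coordinates). Camera axes: x right, y up, looking along -z (the intrinsics and any distortion apply to the point x, -y, -z); pixel columns grow to the right and rows downward; lengths in m; the calibration is good to about 2 mm. A picture is of the moment at which its call begins. There is no depth.
- finish_job(): hands the job in, once; it reports no verdict.
Trained networks look in the newest picture that a camera, given by its name, has taken for a name from the list of things; names that differ only in an ending like _2 or _b are one class to them, and where a whole thing is asked for, a point or a joint stands for the part that bears it (a point fixed in the world has none). Each returns a list of dicts, best first, with "score" (0 to 1); they miss things now and then, are a little off and sometimes report something else, mostly with a low value. They report only what shows in the picture. A call takes as long as a camera call.
- find_in(camera, query): "point" ([column, row] in pixels, amid what is visible of it).
- regions_of(camera, query): "pixels" (480x640 bool, what is visible of it) and "point" ([column, row] in pixels, amid what is visible of it).
- pinpoint(camera, query): "point" ([column, row] in pixels: a listed point, or the origin of a listed thing).
The state is a dict: "t": time; "q": joint angles; "dq": joint speeds; "effort": joint torques, N m; "tool_pos": TCP position; "tool_rot": TCP orientation; "contact_force": force on the tool from outside, world axes, zero at the start; "wrist_torque": the same for the moment, N m; "opening": finger opening in m.
Only numpy, scipy, OpenCV 4.12 (cv2) and the standard library are available. Lean on these libraries where they do the work, as an engineer would, in place of code of your own. Each camera call takes 0.05 s, during which the arm holds its last target.

## Working session

There is one attempt and no reset: what is moved stays moved. The work goes in short steps, Python scripts to look and compute and a tool call to move; the robot and the scene stay as the last step left them, time stands still between calls to the robot, and variables do not carry over. Pictures are saved under pics/ and viewed, and the job is handed in when it is done.

Besides the shell and the picture viewer there is one more tool, called by a JSON object that holds its "method" and its "body". play_rows: Moves the arm, as the interface text tells. Its arguments: {"type":"object","properties":{"moves":{"type":"array"},"squeeze":{"type":"number"}},"required":["moves"]}

```bash
mkdir -p pics; ls; cat > h.py <<'E'
import numpy as np, cv2
from station import ctrl, eyes, finish_job, find_in, regions_of, pinpoint
def snap(n,f=None):
    d=eyes.get_image(n)
    if f: cv2.imwrite('pics/'+f,cv2.cvtColor(np.asarray(d['img']),cv2.COLOR_RGB2BGR))
    return d
def ray(d,p):
    u=cv2.undistortPoints(np.array([[p]],float),np.array(d['camera_matrix'],float),np.array(d['D'],float))[0,0]
    T=np.array(d['cam_to_world']); v=T[:3,:3]@np.array([u[0],-u[1],-1.]); return T[:3,3],v/np.linalg.norm(v)
def atz(d,p,z):
    o,v=ray(d,p); return o+v*(z-o[2])/v[2]
def tri(rs):
    A=np.zeros((3,3));b=np.zeros(3)
    for o,v in rs:
        P=np.eye(3)-np.outer(v,v);A+=P;b+=P@o
    x=np.linalg.solve(A,b); return x,[np.linalg.norm((np.eye(3)-np.outer(v,v))@(x-o)) for o,v in rs]
def proj(d,X):
    T=np.array(d['cam_to_world']);c=T[:3,:3].T@(np.array(X,float)-T[:3,3])
    return cv2.projectPoints(np.array([[c[0],-c[1],-c[2]]]),np.zeros(3),np.zeros(3),np.array(d['camera_matrix'],float),np.array(d['D'],float))[0].ravel()
E
python3 - <<'E'
from h import *
np.set_printoptions(precision=4,suppress=True)
D={}
for c in ['scene','top','wrist']:
    D[c]=snap(c,c+'0.png'); print(c,D[c]['cam_to_world'][:3,3] if hasattr(D[c]['cam_to_world'],'shape') else '')
    for q in ['screw','bar_push','foot','nut','lever_push','bracket','stand']:
        r=pinpoint(c,q); print(c,q,[(np.round(a['point'],1).tolist(),round(a['score'],2)) for a in r[:3]])
o=ctrl.get_obs();print(o)
E
```

```text
pics
scene [ 1.4534 -0.0476  1.4148]
scene screw [([433.9, 265.3], 0.66), ([336.7, 252.5], 0.56)]
scene bar_push [([349.1, 254.2], 0.8)]
scene foot [([333.5, 272.1], 0.39)]
scene nut [([339.1, 258.1], 0.63)]
scene lever_push [([310.6, 245.3], 0.54)]
scene bracket [([338.0, 258.7], 0.37)]
scene stand [([274.3, 308.7], 0.9)]
top [ 0.2834 -0.011   1.3145]
top screw [([296.2, 229.0], 0.67), ([321.7, 243.4], 0.48), ([395.0, 214.7], 0.19)]
top bar_push [([285.4, 227.8], 0.5)]
top foot []
top nut [([299.7, 231.3], 0.57)]
top lever_push [([319.2, 245.5], 0.67)]
top bracket [([297.4, 230.0], 0.77)]
top stand [([356.7, 189.1], 0.77), ([297.3, 232.1], 0.71)]
wrist [ 0.2737 -0.5664  0.3736]
wrist screw []
wrist bar_push []
wrist foot []
wrist nut [([75.9, 3.1], 0.22)]
wrist lever_push []
wrist bracket []
wrist stand []
{'t': 1.2, 'q': array([-1.347 ,  0.0527,  1.6129, -0.    ,  1.476 , -0.119 ]), 'dq': array([ 0.0005, -0.0026,  0.0003, -0.0023, -0.001 ,  0.0006]), 'effort': array([ -0.0011, -39.3692, -37.0463,  -0.0003,   0.0005,   0.    ]), 'tool_pos': array([ 0.2101, -0.5886,  0.2313]), 'tool_rot': array([-0.3523,  2.0353, -2.0353]), 'contact_force': array([-0.3513, -0.6899,  0.4906]), 'wrist_torque': array([-0.0066, -0.0038, -0.0006]), 'opening': 0.08557941519106357}
```

View pics/scene0.png

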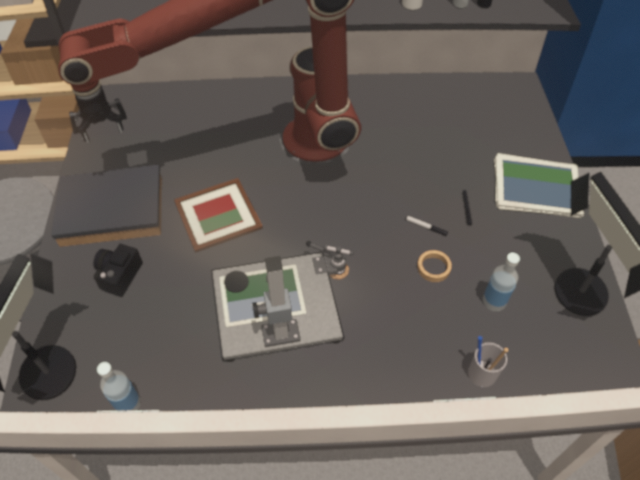

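View pics/top0.png

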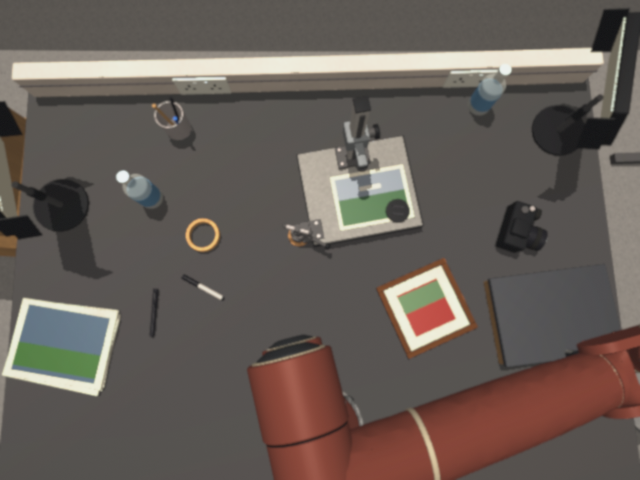

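```bash
python3 - <<'E'
import cv2
a=cv2.imread('pics/scene0.png')[200:320,250:410];b=cv2.imread('pics/top0.png')[170:290,230:390]
import numpy as np
cv2.imwrite('pics/crop0.png',np.vstack([cv2.resize(x,(800,600),interpolation=cv2.INTER_CUBIC)[::1] for x in (a,)]))
cv2.imwrite('pics/crop0t.png',cv2.resize(b,(800,600),interpolation=cv2.INTER_CUBIC))
E
```

```text
(no output)
```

View pics/crop0.png

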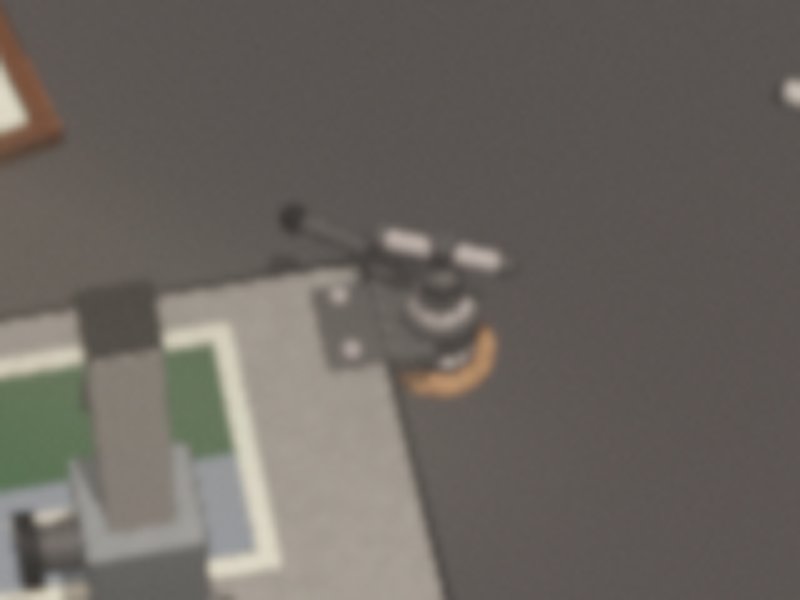

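View pics/crop0t.png

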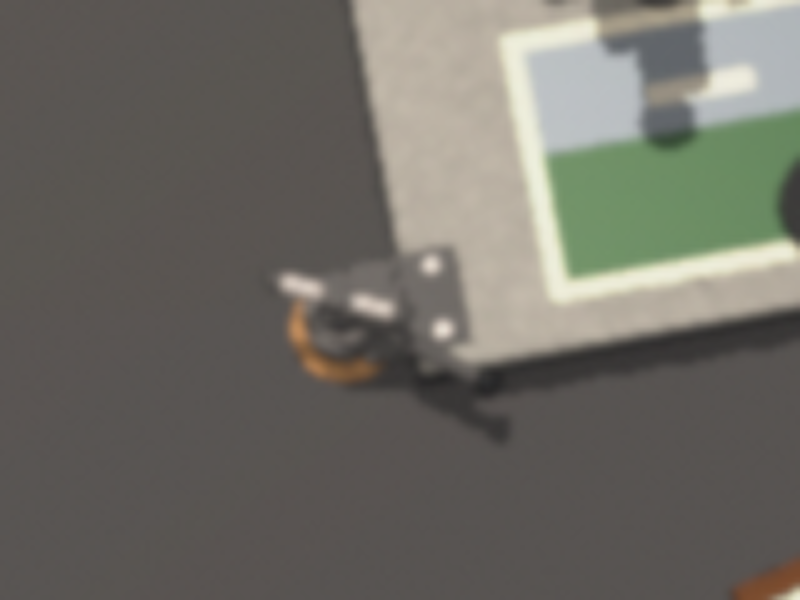

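```bash
python3 - <<'E'
from h import *
np.set_printoptions(precision=4,suppress=True)
S=snap('scene');T=snap('top')
for n,a,b,z in [('screw',(336.7,252.5),(296.2,229),.094),('barmid',(338.6,250),(297,229.2),.094),('nut',(339.1,258.1),(299.7,231.3),.059),('ball',(308.4,243.4),(327.6,246),.068),('lever_push',(310.6,245.3),(319.2,245.5),.068),('bracket',(338,258.7),(297.4,230),.05),('barL',(327,246.5),(304.5,232),.094),('barR',(353,253),(284,225.5),.094),
 ('stand',(274.3,308.7),(356.7,189.1),0)]:
    x,e=tri([ray(S,a),ray(T,b)]); print(n,x,np.round(e,4),atz(S,a,z),atz(T,b,z))
E
```

```text
screw [0.5173 0.0383 0.0849] [0.0019 0.0019] [0.5238 0.0358 0.094 ] [0.5157 0.0398 0.094 ]
barmid [0.5153 0.0395 0.093 ] [0.0018 0.0018] [0.516  0.0412 0.094 ] [0.5151 0.0377 0.094 ]
nut [0.5164 0.0378 0.0574] [0.0056 0.0056] [0.5175 0.0433 0.059 ] [0.5158 0.0321 0.059 ]
ball [ 0.4727 -0.0386  0.0685] [0.0021 0.0021] [ 0.4725 -0.0365  0.068 ] [ 0.4727 -0.0407  0.068 ]
lever_push [ 0.4754 -0.0247  0.0628] [0.006 0.006] [ 0.479  -0.0308  0.068 ] [ 0.4747 -0.0187  0.068 ]
bracket [0.5195 0.0392 0.0592] [0.0011 0.0011] [0.5131 0.0409 0.05  ] [0.5212 0.0385 0.05  ]
barL [0.5063 0.0149 0.0979] [0.0035 0.0035] [0.5035 0.0116 0.094 ] [0.5071 0.0185 0.094 ]
barR [0.5262 0.0747 0.0926] [0.0034 0.0034] [0.5272 0.078  0.094 ] [0.5258 0.0712 0.094 ]
stand [ 0.6394 -0.1298  0.0149] [0.0013 0.0013] [ 0.6306 -0.1319  0.    ] [ 0.6435 -0.1299  0.    ]
```

```bash
python3 - <<'E'
from h import *
from scipy.spatial.transform import Rotation as R
o=ctrl.get_obs();print(o['t']);M=R.from_rotvec(o['tool_rot']).as_matrix();print(M.round(3));z=M[:,2];print('jaw dir',np.degrees(np.arctan2(z[1],z[0])),o['q'][5],np.degrees(o['q'][0]))
E
```

```text
1.3
[[-0.942  0.     0.336]
 [-0.336  0.    -0.942]
 [-0.    -1.     0.   ]]
jaw dir -70.35965561523759 -0.11898507172820932 -77.17685345879089
```

{"method": "play_rows", "body": {"moves": [{"x": 1.7,"y": 3.5,"turn": 7.1,"jaw": 5},{"x": 1.7,"y": 3.5,"turn": 7.1},{"x": 1.7,"y": 3.5,"turn": 7.1},{"x": 1.7,"y": 3.5,"turn": 7.1},{"x": 1.7,"y": 3.5,"turn": 7.1},{"x": 1.7,"y": 3.5,"turn": 7.1},{"x": 1.7,"y": 3.5,"turn": 7.1},{"x": 1.7,"y": 3.5,"turn": 7.1}]}}

```text
invalid input
```

{"method": "play_rows", "body": {"moves": [{"x": 1.7,"y": 3.5,"turn": 7.1},{"x": 1.7,"y": 3.5,"turn": 7.1},{"x": 1.7,"y": 3.5,"turn": 7.1},{"x": 1.7,"y": 3.5,"turn": 7.1},{"x": 1.7,"y": 3.5,"turn": 7.1},{"x": 1.7,"y": 3.5,"turn": 7.1},{"x": 1.7,"y": 3.5,"turn": 7.1},{"x": 1.7,"y": 3.5,"turn": 7.1}]}}

```text
invalid input
```

{"method": "play_rows", "body": {"moves": [{"x": 1.7,"y": 3.5,"turn": 7.1},{"x": 1.7,"y": 3.3,"turn": 7.1},{"turn": 7.1},{"turn": 7.1},{"turn": 7.1},{"turn": 7.1},{"turn": 7.1},{"turn": 7.1}]}}

```text
invalid input
```

```bash
python3 - <<'E'
from h import *
np.set_printoptions(precision=4,suppress=True)
W=snap('wrist','w1.png');o=ctrl.get_obs();print(o['t'],o['tool_pos'],o['q'],o['opening'],W['cam_to_world'])
D={'wrist':W,'scene':snap('scene','s1.png')}
for q,z in [('screw',.094),('nut',.059),('lever_push',.068),('bracket',.05),('bar_push',.094)]:
    for c in D:
        r=pinpoint(c,q)
        for a in r[:2]: print(c,q,np.round(a['point'],1),round(a['score'],2),atz(D[c],a['point'],z))
E
```

```text
1.35 [ 0.2101 -0.5886  0.2313] [-1.347   0.0527  1.6129  0.      1.476  -0.119 ] 0.08528699803530279 [[ 0.3371  0.908   0.2487  0.2737]
 [-0.9415  0.3252  0.0887 -0.5663]
 [-0.0004 -0.264   0.9645  0.3736]
 [ 0.      0.      0.      1.    ]]
scene screw [341.8 252.7] 0.91 [0.525 0.049 0.094]
scene screw [349.  255.8] 0.34 [0.5356 0.067  0.094 ]
scene nut [338.1 258.2] 0.51 [0.5178 0.0407 0.059 ]
scene nut [277.5 308.1] 0.22 [ 0.6635 -0.1204  0.059 ]
scene lever_push [314.7 242.1] 0.56 [ 0.4689 -0.0195  0.068 ]
scene lever_push [338.2 248.8] 0.29 [0.4936 0.0421 0.068 ]
scene bracket [341.5 262.8] 0.91 [0.5267 0.0494 0.05  ]
scene bracket [497.1 299.2] 0.35 [0.6577 0.4431 0.05  ]
scene bar_push [349.6 253.6] 0.94 [0.5287 0.069  0.094 ]
```

View pics/w1.png

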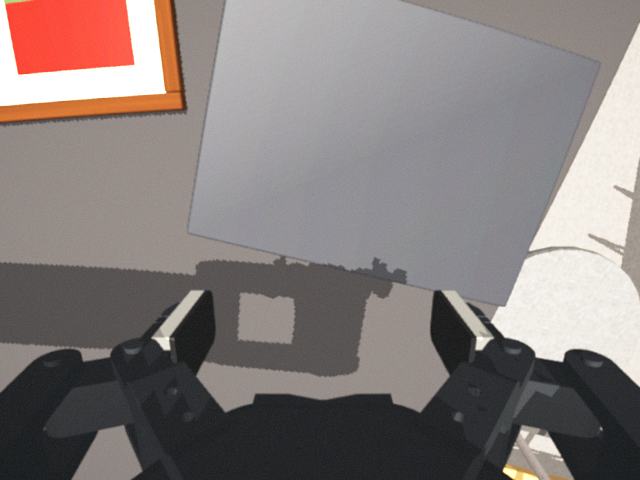

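{"method": "play_rows", "body": {"moves": [{"x": 1.7,"y": 3.5,"z": 0,"turn": 7.1,"jaw": 5},{"x": 1.7,"y": 3.5,"z": 0,"turn": 7.1,"jaw": 5},{"x": 1.7,"y": 3.5,"z": 0,"turn": 7.1,"jaw": 5},{"x": 1.7,"y": 3.5,"z": 0,"turn": 7.1,"jaw": 5},{"x": 1.7,"y": 3.5,"z": 0,"turn": 7.1,"jaw": 5},{"x": 1.7,"y": 3.5,"z": 0,"turn": 7.1,"jaw": 5},{"x": 1.7,"y": 3.5,"z": 0,"turn": 7.1,"jaw": 5},{"x": 1.7,"y": 3.5,"z": 0,"turn": 7.1,"jaw": 5}]}}

```text
t: 2.57
tool_pos: [0.3465, -0.3069, 0.2315]
tool_rot: [-1.091, 1.377, -1.378]
contact_force: [1.1, 0.1, -0.0]
opening: 0.0498
```

{"method": "play_rows", "body": {"moves": [{"x": 1.7,"y": 3.5,"z": 0,"turn": 7.1,"jaw": 5},{"x": 1.7,"y": 3.5,"z": 0,"turn": 7.1,"jaw": 5},{"x": 1.7,"y": 3.5,"z": 0,"turn": 7.1,"jaw": 5},{"x": 1.7,"y": 3.5,"z": 0,"turn": 7.1,"jaw": 5},{"x": 1.7,"y": 3.5,"z": 0,"turn": 7.1,"jaw": 5},{"x": 1.7,"y": 3.5,"z": 0,"turn": 7.1,"jaw": 5},{"x": 1.7,"y": 3.5,"z": 0,"turn": 7.1,"jaw": 5},{"x": 1.7,"y": 3.5,"z": 0,"turn": 7.1,"jaw": 5}]}}

```text
t: 3.23
tool_pos: [0.4826, -0.0266, 0.2317]
tool_rot: [-1.476, 0.632, -0.634]
contact_force: [0.5, -0.1, 0.2]
opening: 0.0498
```

{"method": "play_rows", "body": {"moves": [{"x": 1.7,"y": 3.5,"z": 0,"turn": 7.1,"jaw": 5},{"x": 1.7,"y": 3.3,"z": 0,"turn": 7.1,"jaw": 5},{"x": 0,"y": 0,"z": 0,"turn": 7.1,"jaw": 5},{"x": 0,"y": 0,"z": 0,"turn": 7.1,"jaw": 5},{"x": 0,"y": 0,"z": 0,"turn": 7.1,"jaw": 5},{"x": 0,"y": 0,"z": 0,"turn": 7.1,"jaw": 5},{"x": 0,"y": 0,"z": 0,"turn": 7.1,"jaw": 5},{"x": 0,"y": 0,"z": 0,"turn": 7.1,"jaw": 5}]}}

```text
t: 3.9
tool_pos: [0.5161, 0.0395, 0.2314]
tool_rot: [-1.566, -0.143, 0.142]
contact_force: [-0.8, -0.0, 0.2]
opening: 0.05
```

```bash
python3 - <<'E'
from h import *
np.set_printoptions(precision=4,suppress=True)
W=snap('wrist','w2.png');o=ctrl.get_obs();print(o['t'],o['tool_pos'],o['q'],o['opening'],W['cam_to_world'])
for q,z in [('screw',.094),('nut',.059),('lever_push',.068),('bracket',.05),('bar_push',.094)]:
        r=pinpoint('wrist',q)
        for a in r[:2]: print(q,np.round(a['point'],1),round(a['score'],2),atz(W,a['point'],z))
E
```

```text
3.95 [0.5161 0.0395 0.2314] [-0.0675 -0.208   1.8591 -0.      1.4903 -1.8236] 0.0500722729200865 [[-0.1816 -0.9486 -0.2591  0.4513]
 [ 0.9834 -0.1751 -0.0481  0.0273]
 [ 0.0003 -0.2636  0.9646  0.3736]
 [ 0.      0.      0.      1.    ]]
screw [635.7 353.5] 0.75 [0.5855 0.345  0.094 ]
screw [325.2 222.5] 0.6 [0.5163 0.0416 0.094 ]
nut [322.7 214. ] 0.77 [0.5173 0.0398 0.059 ]
nut [352.6 238.3] 0.29 [0.5343 0.0702 0.059 ]
bar_push [352.9 236.9] 0.72 [0.5239 0.0655 0.094 ]
bar_push [636.1 357. ] 0.51 [0.589  0.3471 0.094 ]
```

View pics/w2.png

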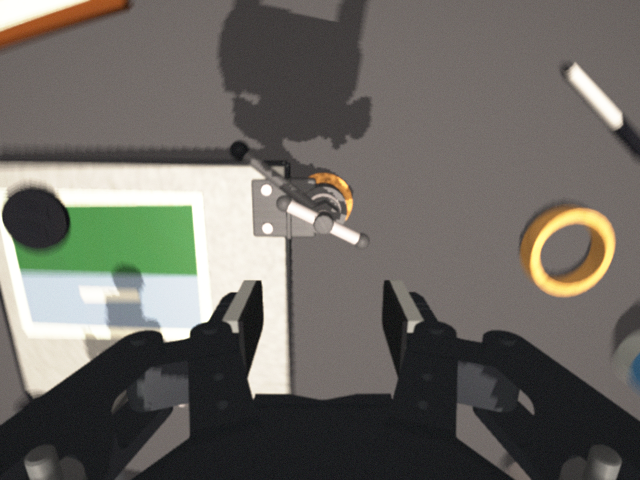

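```bash
python3 - <<'E'
from h import *
np.set_printoptions(precision=4,suppress=True)
W=snap('wrist')
A=atz(W,(283.5,203.5),.094);B=atz(W,(362,241),.094);H=atz(W,(324,219),.103);L=atz(W,(239,150),.068)
print(A,B,(A+B)/2,np.linalg.norm(A-B),np.degrees(np.arctan2(*(B-A)[1::-1])),H,L)
c=H;print(np.degrees(np.arctan2(*(L-c)[1::-1])),np.linalg.norm((L-c)[:2]))
S=snap('scene')
print(tri([ray(W,(324,222.)),ray(S,(338.6,250))]))
b1=atz(W,(266.5,190),.046);b2=atz(W,(267.5,229),.046);print(b1,b2,np.degrees(np.arctan2(*(b2-b1)[1::-1])))
print(ctrl.get_obs()['wrist_torque'])
E
```

```text
[0.5069 0.0069 0.094 ] [0.5261 0.0731 0.094 ] [0.5165 0.04   0.094 ] 0.06892230309745126 73.84024543545809 [0.5117 0.0397 0.103 ] [ 0.4743 -0.0376  0.068 ]
-115.76582323665737 0.08583555031297412
(array([0.5161, 0.0409, 0.094 ]), [np.float64(0.0003739561676582061), np.float64(0.0003739561676582014)])
[ 0.5069 -0.0136  0.046 ] [ 0.5428 -0.0078  0.046 ] 9.186086185902163
[ 0.0228  0.0638 -0.023 ]
```

{"method": "play_rows", "body": {"moves": [{"x": 0,"y": 0.05,"z": 0,"turn": 7,"jaw": 5},{"x": 0,"y": 0,"z": 0,"turn": 7,"jaw": 5},{"x": 0,"y": 0,"z": -3,"turn": 7,"jaw": 5},{"x": 0,"y": 0,"z": -4,"turn": 2,"jaw": 5},{"x": 0,"y": 0,"z": -4,"turn": 0,"jaw": 5},{"x": 0,"y": 0,"z": -3,"turn": 0,"jaw": 5},{"x": 0,"y": 0,"z": -1,"turn": 0,"jaw": 5}]}}

```text
t: 4.88
tool_pos: [0.512, 0.0401, 0.0755]
tool_rot: [-1.52, -0.444, 0.458]
contact_force: [-0.3, -0.4, -0.1]
opening: 0.05
```

```bash
python3 - <<'E'
from h import *
np.set_printoptions(precision=4,suppress=True)
W=snap('wrist','w3.png')
T=[]
for i in range(4):
    o=ctrl.get_obs();T.append(np.r_[o['contact_force'],o['wrist_torque']]);snap('wrist')
print(np.array(T),o['t'],o['tool_pos'])
S=snap('scene','s3.png')
cv2.imwrite('pics/s3c.png',cv2.resize(cv2.imread('pics/s3.png')[180:330,240:440],(800,600),interpolation=cv2.INTER_CUBIC))
E
```

```text
[[-1.2911 -0.2405 -1.4973 -0.0206  0.0109 -0.0128]
 [-0.5295 -0.669  -0.2647  0.0089 -0.028   0.0152]
 [ 0.5007 -0.2208  0.4424  0.0372  0.0674 -0.028 ]
 [ 0.6322 -0.2636  0.7783  0.0089 -0.0598  0.0325]] 5.0833 [0.5175 0.0398 0.0833]
```

View pics/w3.png

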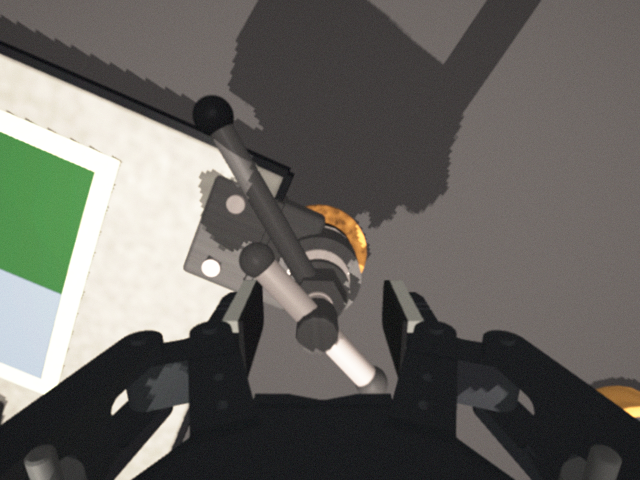

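View pics/s3c.png

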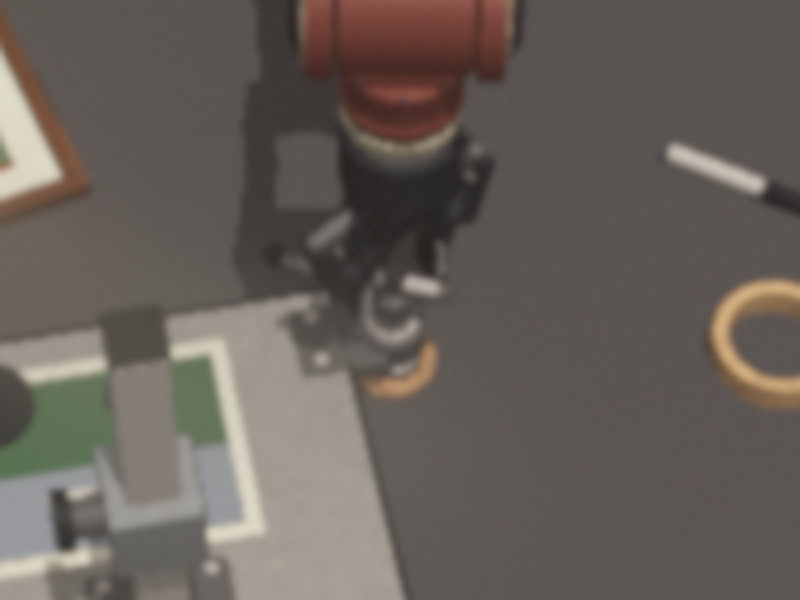

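{"method": "play_rows", "body": {"moves": [{"x": 0,"y": 0,"z": -0.9,"turn": 0,"jaw": 5},{"x": 0,"y": 0,"z": 0,"turn": -7,"jaw": 5},{"x": 0,"y": 0,"z": 0,"turn": -7,"jaw": 5},{"x": 0,"y": 0,"z": 0,"turn": -7,"jaw": 5},{"x": 0,"y": 0,"z": 0,"turn": -7,"jaw": 5},{"x": 0,"y": 0,"z": 0,"turn": -7,"jaw": 5},{"x": 0,"y": 0,"z": 0,"turn": -7,"jaw": 5},{"x": 0,"y": 0,"z": 0,"turn": -7,"jaw": 5}]}}

```text
t: 5.85
tool_pos: [0.5162, 0.0399, 0.0728]
tool_rot: [-1.559, 0.223, -0.224]
contact_force: [-0.0, 1.7, 0.2]
opening: 0.0499
```

```bash
cat > m.py <<'E'
from h import *
from scipy.spatial.transform import Rotation as R
import sys
np.set_printoptions(precision=3,suppress=True)
def meas(n):
    T=[];t0=ctrl.get_obs()['t']
    for i in range(n):
        W=snap('wrist',sys.argv[2] if len(sys.argv)>2 and i==0 else None)
        o=ctrl.get_obs();T.append(np.r_[o['contact_force'],o['wrist_torque']])
    T=np.array(T);z=R.from_rotvec(o['tool_rot']).as_matrix()[:,2]
    print('t',o['t'],'pos',o['tool_pos'],'yaw',np.degrees(np.arctan2(z[1],z[0])).round(1),'q6',np.degrees(o['q'][5]).round(1),'\nmean',T.mean(0),'se',T.std(0)/np.sqrt(n))
if __name__=='__main__': meas(int(sys.argv[1]))
E
python3 m.py 2 w4.png
```

```text
t 5.95 pos [0.517 0.04  0.073] yaw 74.1 q6 -77.9 
mean [-0.091  0.023 -0.196 -0.005  0.022  0.037] se [0.273 0.054 0.039 0.032 0.001 0.016]
```

View pics/w4.png

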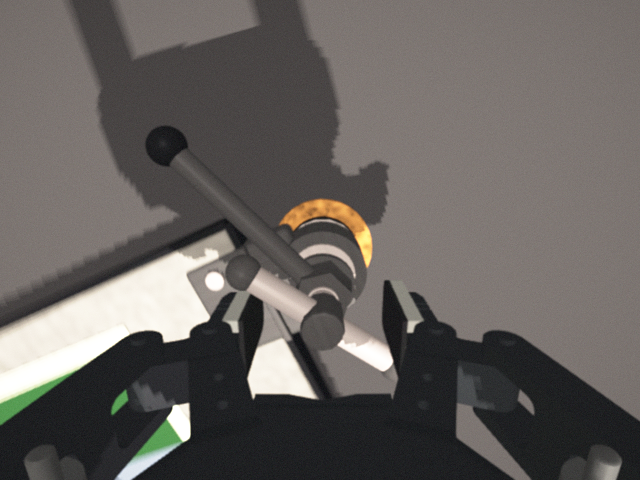

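{"method": "play_rows", "body": {"moves": [{"x": 0,"y": 0,"z": 0,"turn": -7,"jaw": 5},{"x": 0,"y": 0,"z": 0,"turn": -7,"jaw": 5},{"x": 0,"y": 0,"z": 0,"turn": -7,"jaw": 5},{"x": 0,"y": 0,"z": 0,"turn": -7,"jaw": 5},{"x": 0,"y": 0,"z": 0,"turn": -7,"jaw": 5},{"x": 0,"y": 0,"z": 0,"turn": -7,"jaw": 5},{"x": 0,"y": 0,"z": 0,"turn": -7,"jaw": 5},{"x": 0,"y": 0,"z": 0,"turn": -7,"jaw": 5}]}}

```text
t: 6.62
tool_pos: [0.5164, 0.0398, 0.0727]
tool_rot: [-1.34, 0.975, -0.977]
contact_force: [0.4, 0.3, -0.5]
opening: 0.0499
```

```bash
python3 m.py 4
```

```text
t 6.8167 pos [0.517 0.04  0.073] yaw 18.3 q6 -22.1 
mean [ 0.775 -0.179 -0.33  -0.008  0.006 -0.001] se [0.123 0.209 0.172 0.013 0.003 0.012]
```

{"method": "play_rows", "body": {"moves": [{"x": 0,"y": 0,"z": 0,"turn": -7,"jaw": 5},{"x": 0,"y": 0,"z": 0,"turn": -7,"jaw": 5},{"x": 0,"y": 0,"z": 0,"turn": -7,"jaw": 5},{"x": 0,"y": 0,"z": 0,"turn": -7,"jaw": 5},{"x": 0,"y": 0,"z": 0,"turn": -7,"jaw": 5},{"x": 0,"y": 0,"z": 0,"turn": -7,"jaw": 5},{"x": 0,"y": 0,"z": 0,"turn": -7,"jaw": 5},{"x": 0,"y": 0,"z": 0,"turn": -7,"jaw": 5}]}}

```text
t: 7.48
tool_pos: [0.5161, 0.0396, 0.0724]
tool_rot: [-0.818, 1.679, -1.68]
contact_force: [-0.7, -1.1, -0.3]
opening: 0.0498
```

```bash
python3 m.py 4 w6.png
```

```text
t 7.6833 pos [0.516 0.04  0.073] yaw -37.7 q6 33.9 
mean [-0.27   0.22  -0.142 -0.003 -0.015 -0.   ] se [0.188 0.246 0.287 0.007 0.007 0.01 ]
```

View pics/w6.png

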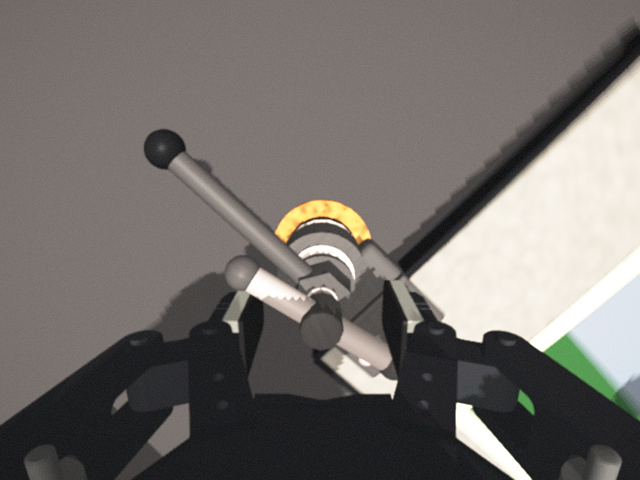

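{"method": "play_rows", "body": {"moves": [{"x": 0,"y": 0,"z": 0,"turn": -7,"jaw": 5},{"x": 0,"y": 0,"z": 0,"turn": -7,"jaw": 5},{"x": 0,"y": 0,"z": 0,"turn": -7,"jaw": 5},{"x": 0,"y": 0,"z": 0,"turn": -7,"jaw": 5}]}}

```text
t: 8.02
tool_pos: [0.5158, 0.0398, 0.0722]
tool_rot: [-0.423, 1.991, -1.991]
contact_force: [-0.9, -0.4, -0.3]
opening: 0.0499
```

```bash
python3 m.py 0 2>/dev/null; cat > g.py <<'E'
from h import *
from scipy.spatial.transform import Rotation as R
o=ctrl.get_obs();z=R.from_rotvec(o['tool_rot']).as_matrix()[:,2]
np.set_printoptions(precision=3,suppress=True)
print(o['t'],o['tool_pos'],np.degrees(np.arctan2(z[1],z[0])).round(1),np.degrees(o['q'][5]).round(1),o['contact_force'],o['wrist_torque'],o['dq'][5])
E
python3 g.py
```

```text
8.0167 [0.516 0.04  0.072] -66.1 62.2 [-0.922 -0.37  -0.332] [-0.104  0.202  0.021] 1.4514691041082866
```

{"method": "play_rows", "body": {"moves": [{"x": 0,"y": 0,"z": 0,"turn": -7,"jaw": 5},{"x": 0,"y": 0,"z": 0,"turn": -7,"jaw": 5}]}}

```text
t: 8.18
tool_pos: [0.5158, 0.0398, 0.0722]
tool_rot: [-0.186, 2.131, -2.131]
contact_force: [-1.2, -0.4, -0.6]
opening: 0.0503
```

```bash
python3 g.py
```

```text
8.1833 [0.516 0.04  0.072] -80.1 76.2 [-1.168 -0.387 -0.563] [-0.081  0.163  0.051] 1.4501805434663124
```

{"method": "play_rows", "body": {"moves": [{"x": 0,"y": 0,"z": 0,"turn": -7,"jaw": 5},{"x": 0,"y": 0,"z": 0,"turn": -7,"jaw": 5}]}}

```text
t: 8.35
tool_pos: [0.5158, 0.0399, 0.0722]
tool_rot: [-0.077, -2.185, 2.185]
contact_force: [-0.7, 0.3, -0.9]
opening: 0.0501
```

```bash
python3 g.py
```

```text
8.35 [0.516 0.04  0.072] -94.1 90.2 [-0.664  0.284 -0.866] [-0.024  0.109  0.07 ] 1.450499970494274
```

{"method": "play_rows", "body": {"moves": [{"x": 0,"y": 0,"z": 0,"turn": -7,"jaw": 5},{"x": 0,"y": 0,"z": 0,"turn": -7,"jaw": 5}]}}

```text
t: 8.52
tool_pos: [0.5158, 0.04, 0.0721]
tool_rot: [-0.325, -2.051, 2.051]
contact_force: [-0.9, 0.3, -1.4]
opening: 0.0498
```

```bash
python3 g.py
```

```text
8.5167 [0.516 0.04  0.072] -108.1 104.2 [-0.855  0.263 -1.425] [0.007 0.09  0.023] 1.4510427062514644
```

{"method": "play_rows", "body": {"moves": [{"x": 0,"y": 0,"z": 0,"turn": -7,"jaw": 5},{"x": 0,"y": 0,"z": 0,"turn": -7,"jaw": 5}]}}

```text
t: 8.68
tool_pos: [0.5159, 0.04, 0.0721]
tool_rot: [-0.547, -1.904, 1.904]
contact_force: [-0.2, 0.4, -0.1]
opening: 0.0499
```

```bash
python3 g.py
```

```text
8.6833 [0.516 0.04  0.072] -122.1 118.2 [-0.199  0.423 -0.13 ] [0.036 0.004 0.052] 1.4484425380093828
```

{"method": "play_rows", "body": {"moves": [{"x": 0,"y": 0,"z": 0,"turn": -7,"jaw": 5},{"x": 0,"y": 0,"z": 0,"turn": -7,"jaw": 5}]}}

```text
t: 8.85
tool_pos: [0.5159, 0.04, 0.0721]
tool_rot: [-0.743, -1.748, 1.748]
contact_force: [-0.2, -0.0, -1.4]
opening: 0.0501
```

```bash
python3 g.py
```

```text
8.85 [0.516 0.04  0.072] -136.1 132.2 [-0.154 -0.023 -1.367] [ 0.001  0.018 -0.039] 1.4503177525366868
```

{"method": "play_rows", "body": {"moves": [{"x": 0,"y": 0,"z": 0,"turn": -7,"jaw": 5},{"x": 0,"y": 0,"z": 0,"turn": -7,"jaw": 5}]}}

```text
t: 9.02
tool_pos: [0.516, 0.0399, 0.0722]
tool_rot: [-0.915, -1.583, 1.583]
contact_force: [-0.3, 0.6, -0.1]
opening: 0.0499
```

```bash
python3 g.py
```

```text
9.0167 [0.516 0.04  0.072] -150.1 146.2 [-0.291  0.65  -0.142] [ 0.028  0.007 -0.024] 1.4511177750483424
```

{"method": "play_rows", "body": {"moves": [{"x": 0,"y": 0,"z": 0,"turn": -7,"jaw": 5},{"x": 0,"y": 0,"z": 0,"turn": -7,"jaw": 5}]}}

```text
t: 9.18
tool_pos: [0.516, 0.0399, 0.0722]
tool_rot: [-1.064, -1.411, 1.411]
contact_force: [-0.7, -0.3, -1.7]
opening: 0.0498
```

```bash
python3 g.py; python3 m.py 1 w7.png
```

```text
9.1833 [0.516 0.04  0.072] -164.1 160.2 [-0.667 -0.301 -1.727] [-0.044  0.055  0.048] 1.4508378902458876
t 9.2333 pos [0.516 0.04  0.072] yaw -164.3 q6 160.5 
mean [ 0.082 -0.445  0.232  0.01   0.061  0.004] se [0. 0. 0. 0. 0. 0.]
```

View pics/w7.png

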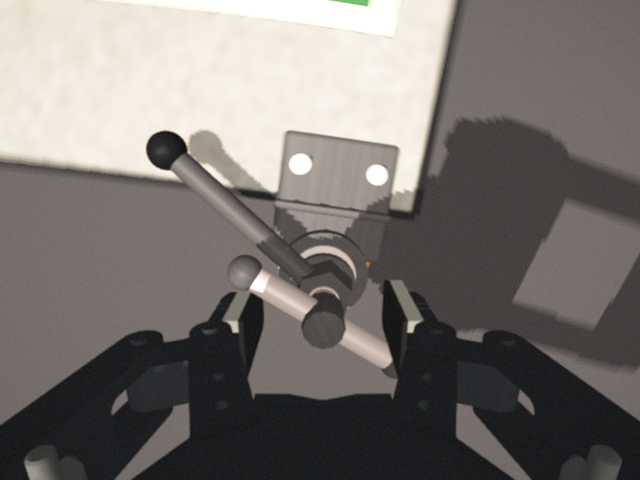

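{"method": "play_rows", "body": {"moves": [{"x": 0,"y": 0,"z": 2,"turn": 3,"jaw": 5},{"x": 0,"y": 0,"z": 2,"turn": 0,"jaw": 5},{"x": 0,"y": 0,"z": 0.3,"turn": 7,"jaw": 5},{"x": 0,"y": 0,"z": 0,"turn": 7,"jaw": 5},{"x": 0,"y": 0,"z": 0,"turn": 7,"jaw": 5},{"x": 0,"y": 0,"z": 0,"turn": 7,"jaw": 5},{"x": 0,"y": 0,"z": 0,"turn": 7,"jaw": 5},{"x": 0,"y": 0,"z": 0,"turn": 7,"jaw": 5}]}}

```text
t: 9.9
tool_pos: [0.5163, 0.0399, 0.1156]
tool_rot: [-0.491, -1.946, 1.945]
contact_force: [-0.8, 0.1, 0.1]
opening: 0.05
```

{"method": "play_rows", "body": {"moves": [{"x": 0,"y": 0,"z": 0,"turn": 7,"jaw": 5},{"x": 0,"y": 0,"z": 0,"turn": 7,"jaw": 5},{"x": 0,"y": 0,"z": 0,"turn": 7,"jaw": 5},{"x": 0,"y": 0,"z": 0,"turn": 7,"jaw": 5},{"x": 0,"y": 0,"z": 0,"turn": 7,"jaw": 5},{"x": 0,"y": 0,"z": 0,"turn": 7,"jaw": 5},{"x": 0,"y": 0,"z": 0,"turn": 7,"jaw": 5},{"x": 0,"y": 0,"z": 0,"turn": 7,"jaw": 5}]}}

```text
t: 10.57
tool_pos: [0.5163, 0.0399, 0.1155]
tool_rot: [-0.481, 1.951, -1.951]
contact_force: [0.4, 0.5, 0.2]
opening: 0.0497
```

{"method": "play_rows", "body": {"moves": [{"x": 0,"y": 0,"z": 0,"turn": 7,"jaw": 5},{"x": 0,"y": 0,"z": 0,"turn": 7,"jaw": 5},{"x": 0,"y": 0,"z": 0,"turn": 7,"jaw": 5},{"x": 0,"y": 0,"z": 0,"turn": 7,"jaw": 5},{"x": 0,"y": 0,"z": 0,"turn": 7,"jaw": 5},{"x": 0,"y": 0,"z": 0,"turn": 7,"jaw": 5},{"x": 0,"y": 0,"z": 0,"turn": 7,"jaw": 5},{"x": 0,"y": 0,"z": 0,"turn": 7,"jaw": 5}]}}

```text
t: 11.23
tool_pos: [0.5163, 0.0399, 0.1155]
tool_rot: [-1.155, 1.289, -1.29]
contact_force: [-0.3, -0.8, -0.8]
opening: 0.0498
```

{"method": "play_rows", "body": {"moves": [{"x": 0,"y": 0,"z": 0,"turn": 7,"jaw": 5},{"x": 0,"y": 0,"z": 0,"turn": 7,"jaw": 5},{"x": 0,"y": 0,"z": 0,"turn": 7,"jaw": 5},{"x": 0,"y": 0,"z": 0,"turn": 7,"jaw": 5},{"x": 0,"y": 0,"z": 0,"turn": 7,"jaw": 5}]}}

```text
t: 11.65
tool_pos: [0.5163, 0.0399, 0.1156]
tool_rot: [-1.405, 0.832, -0.833]
contact_force: [-0.4, -1.0, 0.2]
opening: 0.0498
```

```bash
python3 m.py 2 w8.png
```

```text
t 11.75 pos [0.516 0.04  0.116] yaw 28.3 q6 -32.1 
mean [-0.147  0.189 -0.208  0.    -0.021  0.041] se [0.27  0.057 0.048 0.015 0.001 0.008]
```

View pics/w8.png

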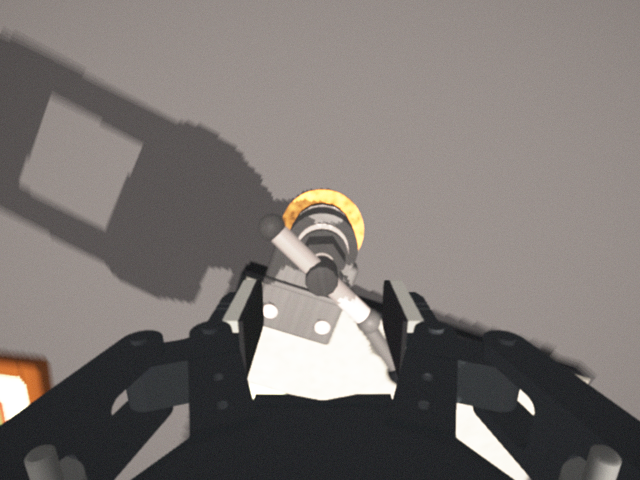

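{"method": "play_rows", "body": {"moves": [{"x": 0,"y": 0,"z": -2.5,"turn": 0,"jaw": 5},{"x": 0,"y": 0,"z": -2,"turn": 0,"jaw": 5},{"x": 0,"y": 0,"z": 0,"turn": -7,"jaw": 5},{"x": 0,"y": 0,"z": 0,"turn": -7,"jaw": 5},{"x": 0,"y": 0,"z": 0,"turn": -7,"jaw": 5}]}}

```text
t: 12.17
tool_pos: [0.5155, 0.0401, 0.0695]
tool_rot: [-1.263, 1.124, -1.121]
contact_force: [-0.1, 0.7, -0.8]
opening: 0.0497
```

```bash
python3 g.py
```

```text
12.1667 [0.515 0.04  0.07 ] 6.7 -10.5 [-0.076  0.676 -0.796] [0.025 0.062 0.052] 1.4510159799653402
```

{"method": "play_rows", "body": {"moves": [{"x": 0,"y": 0,"z": 0,"turn": -7,"jaw": 5},{"x": 0,"y": 0,"z": 0,"turn": -7,"jaw": 5}]}}

```text
t: 12.33
tool_pos: [0.5158, 0.0399, 0.07]
tool_rot: [-1.147, 1.303, -1.302]
contact_force: [-0.1, -0.8, -1.7]
opening: 0.0499
```

```bash
python3 g.py
```

```text
12.3333 [0.516 0.04  0.07 ] -7.3 3.5 [-0.148 -0.767 -1.666] [-0.005  0.033  0.019] 1.4515460619339948
```

{"method": "play_rows", "body": {"moves": [{"x": 0,"y": 0,"z": 0,"turn": -7,"jaw": 5},{"x": 0,"y": 0,"z": 0,"turn": -7,"jaw": 5}]}}

```text
t: 12.5
tool_pos: [0.5158, 0.0399, 0.07]
tool_rot: [-1.01, 1.478, -1.477]
contact_force: [0.1, -0.3, -0.3]
opening: 0.0499
```

```bash
python3 g.py
```

```text
12.5 [0.516 0.04  0.07 ] -21.3 17.5 [ 0.141 -0.271 -0.3  ] [-0.078  0.042  0.051] 1.4510753123047957
```

{"method": "play_rows", "body": {"moves": [{"x": 0,"y": 0,"z": 0,"turn": -7,"jaw": 5},{"x": 0,"y": 0,"z": 0,"turn": -7,"jaw": 5}]}}

```text
t: 12.67
tool_pos: [0.5158, 0.0399, 0.0701]
tool_rot: [-0.853, 1.647, -1.647]
contact_force: [-0.0, -0.3, -0.0]
opening: 0.05
```

```bash
python3 g.py
```

```text
12.6667 [0.516 0.04  0.07 ] -35.3 31.5 [-0.049 -0.263 -0.043] [-0.028  0.049  0.007] 1.4519307476056469
```

{"method": "play_rows", "body": {"moves": [{"x": 0,"y": 0,"z": 0,"turn": -7,"jaw": 5},{"x": 0,"y": 0,"z": 0,"turn": -7,"jaw": 5}]}}

```text
t: 12.83
tool_pos: [0.5158, 0.0399, 0.0701]
tool_rot: [-0.672, 1.809, -1.809]
contact_force: [-1.2, -0.3, -0.5]
opening: 0.0497
```

```bash
python3 g.py
```

```text
12.8333 [0.516 0.04  0.07 ] -49.3 45.5 [-1.153 -0.344 -0.517] [-0.007  0.104  0.009] 1.4512406390642467
```

{"method": "play_rows", "body": {"moves": [{"x": 0,"y": 0,"z": 0,"turn": -7,"jaw": 5},{"x": 0,"y": 0,"z": 0,"turn": -7,"jaw": 5}]}}

```text
t: 13.0
tool_pos: [0.5158, 0.0399, 0.07]
tool_rot: [-0.466, 1.962, -1.962]
contact_force: [-0.8, -0.3, -1.5]
opening: 0.0501
```

```bash
python3 g.py
```

```text
13.0 [0.516 0.04  0.07 ] -63.3 59.5 [-0.831 -0.33  -1.478] [0.007 0.099 0.062] 1.4503755705428554
```

{"method": "play_rows", "body": {"moves": [{"x": 0,"y": 0,"z": 0,"turn": -7,"jaw": 5},{"x": 0,"y": 0,"z": 0,"turn": -7,"jaw": 5}]}}

```text
t: 13.17
tool_pos: [0.5158, 0.0399, 0.0701]
tool_rot: [-0.235, 2.105, -2.104]
contact_force: [-0.3, -0.5, -0.8]
opening: 0.0503
```

```bash
python3 g.py
```

```text
13.1667 [0.516 0.04  0.07 ] -77.3 73.5 [-0.329 -0.508 -0.83 ] [0.007 0.067 0.106] 1.4511745403453418
```

{"method": "play_rows", "body": {"moves": [{"x": 0,"y": 0,"z": 0,"turn": -7,"jaw": 5},{"x": 0,"y": 0,"z": 0,"turn": -7,"jaw": 5}]}}

```text
t: 13.33
tool_pos: [0.5158, 0.0399, 0.07]
tool_rot: [-0.024, -2.21, 2.21]
contact_force: [-0.4, 0.3, -1.2]
opening: 0.0499
```

```bash
python3 g.py
```

```text
13.3333 [0.516 0.04  0.07 ] -91.3 87.5 [-0.385  0.256 -1.197] [ 0.023 -0.001  0.032] 1.4505883550225098
```

{"method": "play_rows", "body": {"moves": [{"x": 0,"y": 0,"z": 0,"turn": -7,"jaw": 5},{"x": 0,"y": 0,"z": 0,"turn": -7,"jaw": 5}]}}

```text
t: 13.5
tool_pos: [0.5158, 0.04, 0.07]
tool_rot: [-0.278, -2.079, 2.079]
contact_force: [-1.0, 0.4, -1.1]
opening: 0.0498
```

```bash
python3 g.py
```

```text
13.5 [0.516 0.04  0.07 ] -105.3 101.5 [-1.021  0.437 -1.121] [0.017 0.064 0.041] 1.449827516644992
```

{"method": "play_rows", "body": {"moves": [{"x": 0,"y": 0,"z": 0,"turn": -7,"jaw": 5},{"x": 0,"y": 0,"z": 0,"turn": -7,"jaw": 5}]}}

```text
t: 13.67
tool_pos: [0.5158, 0.04, 0.07]
tool_rot: [-0.505, -1.934, 1.934]
contact_force: [-0.6, -0.0, -1.0]
opening: 0.0504
```

```bash
python3 g.py
```

```text
13.6667 [0.516 0.04  0.07 ] -119.3 115.5 [-0.616 -0.01  -1.021] [-0.014  0.011  0.022] 1.4516800053905892
```

{"method": "play_rows", "body": {"moves": [{"x": 0,"y": 0,"z": 0,"turn": -7,"jaw": 5},{"x": 0,"y": 0,"z": 0,"turn": -7,"jaw": 5}]}}

```text
t: 13.83
tool_pos: [0.5158, 0.0399, 0.0699]
tool_rot: [-0.705, -1.779, 1.78]
contact_force: [0.9, 0.6, -0.3]
opening: 0.0499
```

```bash
python3 g.py
```

```text
13.8333 [0.516 0.04  0.07 ] -133.3 129.5 [ 0.872  0.602 -0.328] [-0.034 -0.007  0.105] 1.4511775023179458
```

{"method": "play_rows", "body": {"moves": [{"x": 0,"y": 0,"z": 0,"turn": -7,"jaw": 5},{"x": 0,"y": 0,"z": 0,"turn": -7,"jaw": 5}]}}

```text
t: 14.0
tool_pos: [0.5158, 0.0399, 0.0699]
tool_rot: [-0.882, -1.616, 1.616]
contact_force: [0.1, -0.7, -1.7]
opening: 0.0501
```

```bash
python3 g.py
```

```text
14.0 [0.516 0.04  0.07 ] -147.3 143.5 [ 0.081 -0.741 -1.705] [ 0.013 -0.064  0.042] 1.4516216597741098
```

{"method": "play_rows", "body": {"moves": [{"x": 0,"y": 0,"z": 0,"turn": -7,"jaw": 5},{"x": 0,"y": 0,"z": 0,"turn": -7,"jaw": 5}]}}

```text
t: 14.17
tool_pos: [0.5157, 0.0399, 0.0698]
tool_rot: [-1.036, -1.445, 1.446]
contact_force: [0.7, 1.0, -3.3]
opening: 0.05
```

```bash
python3 g.py; python3 m.py 1 w9.png
```

```text
14.1667 [0.516 0.04  0.07 ] -161.3 157.5 [ 0.703  0.972 -3.255] [-0.009 -0.054  0.09 ] 1.4500744348675025
t 14.2167 pos [0.516 0.04  0.07 ] yaw -161.5 q6 157.7 
mean [-0.675 -0.419  0.346 -0.013  0.038  0.016] se [0. 0. 0. 0. 0. 0.]
```

View pics/w9.png

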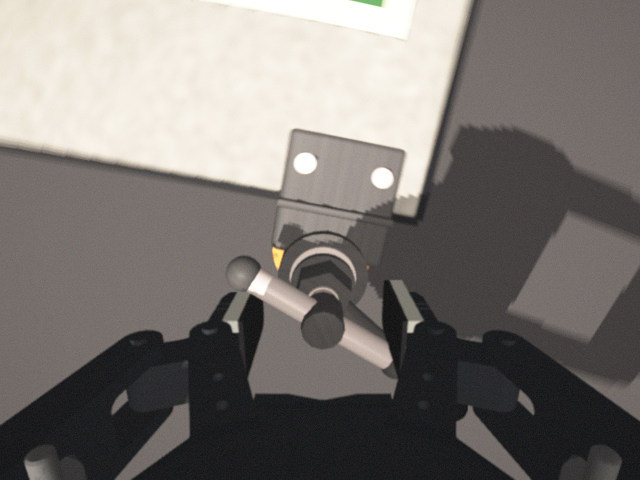

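{"method": "play_rows", "body": {"moves": [{"x": 0,"y": 0,"z": 2,"turn": 3,"jaw": 5},{"x": 0,"y": 0,"z": 2,"turn": 0,"jaw": 5},{"x": 0,"y": 0,"z": 0.3,"turn": 7,"jaw": 5},{"x": 0,"y": 0,"z": 0,"turn": 7,"jaw": 5},{"x": 0,"y": 0,"z": 0,"turn": 7,"jaw": 5},{"x": 0,"y": 0,"z": 0,"turn": 7,"jaw": 5},{"x": 0,"y": 0,"z": 0,"turn": 7,"jaw": 5},{"x": 0,"y": 0,"z": 0,"turn": 7,"jaw": 5}]}}

```text
t: 14.88
tool_pos: [0.5163, 0.0399, 0.1136]
tool_rot: [-0.447, -1.976, 1.975]
contact_force: [0.6, 0.3, -0.3]
opening: 0.0497
```

{"method": "play_rows", "body": {"moves": [{"x": 0,"y": 0,"z": 0,"turn": 7,"jaw": 5},{"x": 0,"y": 0,"z": 0,"turn": 7,"jaw": 5},{"x": 0,"y": 0,"z": 0,"turn": 7,"jaw": 5},{"x": 0,"y": 0,"z": 0,"turn": 7,"jaw": 5},{"x": 0,"y": 0,"z": 0,"turn": 7,"jaw": 5},{"x": 0,"y": 0,"z": 0,"turn": 7,"jaw": 5},{"x": 0,"y": 0,"z": 0,"turn": 7,"jaw": 5},{"x": 0,"y": 0,"z": 0,"turn": 7,"jaw": 5}]}}

```text
t: 15.55
tool_pos: [0.5163, 0.0399, 0.1136]
tool_rot: [-0.524, 1.921, -1.921]
contact_force: [0.2, -0.1, 0.0]
opening: 0.0497
```

{"method": "play_rows", "body": {"moves": [{"x": 0,"y": 0,"z": 0,"turn": 7,"jaw": 5},{"x": 0,"y": 0,"z": 0,"turn": 7,"jaw": 5},{"x": 0,"y": 0,"z": 0,"turn": 7,"jaw": 5},{"x": 0,"y": 0,"z": 0,"turn": 7,"jaw": 5},{"x": 0,"y": 0,"z": 0,"turn": 7,"jaw": 5},{"x": 0,"y": 0,"z": 0,"turn": 7,"jaw": 5},{"x": 0,"y": 0,"z": 0,"turn": 7,"jaw": 5},{"x": 0,"y": 0,"z": 0,"turn": 7,"jaw": 5}]}}

```text
t: 16.22
tool_pos: [0.5162, 0.0399, 0.1135]
tool_rot: [-1.18, 1.253, -1.254]
contact_force: [0.2, 0.0, -0.1]
opening: 0.0499
```

{"method": "play_rows", "body": {"moves": [{"x": 0,"y": 0,"z": 0,"turn": 7,"jaw": 5},{"x": 0,"y": 0,"z": 0,"turn": 7,"jaw": 5},{"x": 0,"y": 0,"z": 0,"turn": 7,"jaw": 5},{"x": 0,"y": 0,"z": 0,"turn": 7,"jaw": 5},{"x": 0,"y": 0,"z": 0,"turn": 7,"jaw": 5}]}}

```text
t: 16.63
tool_pos: [0.5163, 0.0399, 0.1135]
tool_rot: [-1.42, 0.794, -0.795]
contact_force: [0.4, -0.3, -0.2]
opening: 0.0497
```

```bash
python3 m.py 2 w10.png
```

```text
t 16.7333 pos [0.516 0.04  0.113] yaw 31.1 q6 -35.0 
mean [-0.085 -0.023  0.332 -0.005 -0.003  0.031] se [0.104 0.213 0.561 0.027 0.004 0.006]
```

View pics/w10.png

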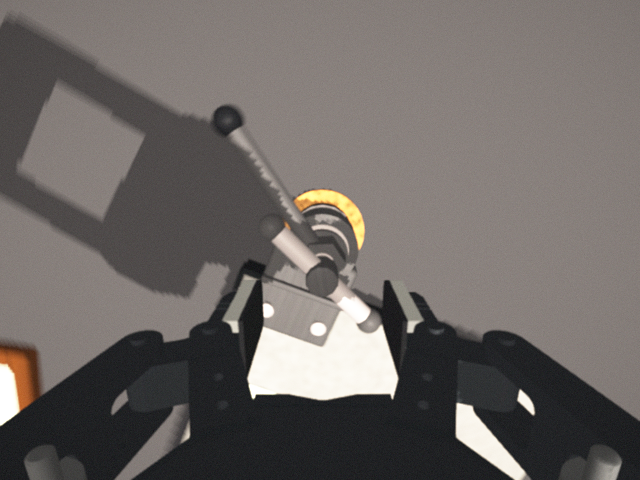

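{"method": "play_rows", "body": {"moves": [{"x": 0,"y": 0,"z": -2.4,"turn": 0,"jaw": 5},{"x": 0,"y": 0,"z": -2,"turn": 0,"jaw": 5},{"x": 0,"y": 0,"z": 0,"turn": -7,"jaw": 5},{"x": 0,"y": 0,"z": 0,"turn": -7,"jaw": 5},{"x": 0,"y": 0,"z": 0,"turn": -4,"jaw": 5}]}}

```text
t: 17.15
tool_pos: [0.5152, 0.0401, 0.0683]
tool_rot: [-1.307, 1.047, -1.043]
contact_force: [0.2, 0.6, -2.2]
opening: 0.0499
```

```bash
python3 g.py
```

```text
17.15 [0.515 0.04  0.068] 12.6 -16.5 [ 0.245  0.641 -2.193] [0.105 0.108 0.075] 0.7738534957015828
```

{"method": "play_rows", "body": {"moves": [{"x": 0,"y": 0,"z": 0,"turn": -4,"jaw": 5}]}}

```text
t: 17.23
tool_pos: [0.5153, 0.0401, 0.0685]
tool_rot: [-1.279, 1.098, -1.095]
contact_force: [-0.7, 0.4, -2.1]
opening: 0.0501
```

```bash
python3 g.py
```

```text
17.2333 [0.515 0.04  0.068] 8.7 -12.6 [-0.707  0.414 -2.055] [0.099 0.033 0.105] 0.8270810155782979
```

{"method": "play_rows", "body": {"moves": [{"x": 0,"y": 0,"z": 0,"turn": -4,"jaw": 5}]}}

```text
t: 17.32
tool_pos: [0.5153, 0.0401, 0.0685]
tool_rot: [-1.248, 1.149, -1.147]
contact_force: [-0.4, 0.6, -2.9]
opening: 0.0502
```

```bash
python3 g.py
```

```text
17.3167 [0.515 0.04  0.069] 4.8 -8.6 [-0.403  0.645 -2.879] [0.129 0.039 0.115] 0.8260139132699227
```

{"method": "play_rows", "body": {"moves": [{"x": 0,"y": 0,"z": 0,"turn": -4,"jaw": 5}]}}

```text
t: 17.4
tool_pos: [0.5153, 0.0401, 0.0685]
tool_rot: [-1.216, 1.201, -1.198]
contact_force: [-1.4, 0.1, -2.3]
opening: 0.0502
```

```bash
python3 g.py
```

```text
17.4 [0.515 0.04  0.069] 0.8 -4.6 [-1.396  0.126 -2.341] [0.118 0.066 0.05 ] 0.8293834522754234
```

{"method": "play_rows", "body": {"moves": [{"x": 0,"y": 0,"z": 0,"turn": -4,"jaw": 5}]}}

```text
t: 17.48
tool_pos: [0.5154, 0.0402, 0.0686]
tool_rot: [-1.183, 1.252, -1.25]
contact_force: [0.1, 0.4, -1.6]
opening: 0.0503
```

```bash
python3 g.py
```

```text
17.4833 [0.515 0.04  0.069] -3.2 -0.6 [ 0.136  0.369 -1.598] [0.14  0.016 0.093] 0.829904945362389
```

{"method": "play_rows", "body": {"moves": [{"x": 0,"y": 0,"z": 0,"turn": -4,"jaw": 5}]}}

```text
t: 17.57
tool_pos: [0.5154, 0.0402, 0.0686]
tool_rot: [-1.147, 1.303, -1.301]
contact_force: [0.1, 0.3, -2.9]
opening: 0.0501
```

```bash
python3 g.py
```

```text
17.5667 [0.515 0.04  0.069] -7.3 3.4 [ 0.146  0.318 -2.86 ] [0.145 0.053 0.059] 0.8286375990782023
```

{"method": "play_rows", "body": {"moves": [{"x": 0,"y": 0,"z": 0,"turn": -3,"jaw": 5}]}}

```text
t: 17.65
tool_pos: [0.5154, 0.0402, 0.0686]
tool_rot: [-1.12, 1.341, -1.339]
contact_force: [-1.3, 1.4, -2.5]
opening: 0.0503
```

```bash
python3 g.py
```

```text
17.65 [0.515 0.04  0.069] -10.2 6.4 [-1.28   1.439 -2.469] [0.137 0.029 0.097] 0.602622508794291
```

{"method": "play_rows", "body": {"moves": [{"x": 0,"y": 0,"z": 0,"turn": -3,"jaw": 5}]}}

```text
t: 17.73
tool_pos: [0.5154, 0.0402, 0.0686]
tool_rot: [-1.092, 1.378, -1.376]
contact_force: [-0.2, 0.9, -2.5]
opening: 0.0499
```

```bash
python3 g.py
```

```text
17.7333 [0.515 0.04  0.069] -13.2 9.4 [-0.213  0.924 -2.491] [ 0.201 -0.004  0.078] 0.6216927918353088
```

{"method": "play_rows", "body": {"moves": [{"x": 0,"y": 0,"z": 0,"turn": -3,"jaw": 5}]}}

```text
t: 17.82
tool_pos: [0.5155, 0.0402, 0.0686]
tool_rot: [-1.063, 1.416, -1.413]
contact_force: [1.0, 0.8, -2.0]
opening: 0.0503
```

```bash
python3 g.py
```

```text
17.8167 [0.515 0.04  0.069] -16.2 12.4 [ 1.014  0.805 -2.034] [ 0.137 -0.     0.073] 0.6210289464702053
```

{"method": "play_rows", "body": {"moves": [{"x": 0,"y": 0,"z": 0,"turn": -3,"jaw": 5}]}}

```text
t: 17.9
tool_pos: [0.5155, 0.0402, 0.0686]
tool_rot: [-1.032, 1.453, -1.451]
contact_force: [0.9, 1.0, -3.1]
opening: 0.0502
```

```bash
python3 g.py
```

```text
17.9 [0.515 0.04  0.069] -19.2 15.4 [ 0.891  0.958 -3.117] [0.181 0.005 0.131] 0.6202993923855874
```

{"method": "play_rows", "body": {"moves": [{"x": 0,"y": 0,"z": 0,"turn": -3,"jaw": 5}]}}

```text
t: 17.98
tool_pos: [0.5155, 0.0402, 0.0686]
tool_rot: [-1.001, 1.49, -1.488]
contact_force: [-0.3, -0.1, -2.7]
opening: 0.0497
```

```bash
python3 g.py
```

```text
17.9833 [0.516 0.04  0.069] -22.2 18.4 [-0.315 -0.057 -2.734] [ 0.163 -0.053  0.062] 0.624124361766172
```

{"method": "play_rows", "body": {"moves": [{"x": 0,"y": 0,"z": 0,"turn": -3,"jaw": 5}]}}

```text
t: 18.07
tool_pos: [0.5155, 0.0402, 0.0686]
tool_rot: [-0.969, 1.527, -1.524]
contact_force: [-0.7, -0.0, -4.7]
opening: 0.0503
```

```bash
python3 g.py
```

```text
18.0667 [0.516 0.04  0.069] -25.2 21.4 [-0.706 -0.021 -4.676] [ 0.153 -0.043  0.095] 0.6214656034570509
```

{"method": "play_rows", "body": {"moves": [{"x": 0,"y": 0,"z": 0,"turn": -4,"jaw": 5}]}}

```text
t: 18.15
tool_pos: [0.5155, 0.0402, 0.0686]
tool_rot: [-0.924, 1.575, -1.573]
contact_force: [0.6, 1.4, -2.9]
opening: 0.0496
```

```bash
python3 g.py
```

```text
18.15 [0.516 0.04  0.069] -29.2 25.4 [ 0.573  1.435 -2.927] [ 0.158 -0.04   0.1  ] 0.8461818524073131
```

{"method": "play_rows", "body": {"moves": [{"x": 0,"y": 0,"z": 0,"turn": -4,"jaw": 5}]}}

```text
t: 18.23
tool_pos: [0.5156, 0.0402, 0.0686]
tool_rot: [-0.877, 1.624, -1.622]
contact_force: [1.2, 0.7, -2.7]
opening: 0.0499
```

```bash
python3 g.py
```

```text
18.2333 [0.516 0.04  0.069] -33.2 29.4 [ 1.247  0.66  -2.68 ] [ 0.14  -0.073  0.062] 0.8290321879607434
```

{"method": "play_rows", "body": {"moves": [{"x": 0,"y": 0,"z": 0,"turn": -4,"jaw": 5}]}}

```text
t: 18.32
tool_pos: [0.5156, 0.0402, 0.0686]
tool_rot: [-0.829, 1.671, -1.669]
contact_force: [-0.0, 0.8, -3.0]
opening: 0.05
```

```bash
python3 g.py
```

```text
18.3167 [0.516 0.04  0.069] -37.2 33.4 [-0.049  0.761 -3.014] [ 0.183 -0.055  0.083] 0.8290628025543769
```

{"method": "play_rows", "body": {"moves": [{"x": 0,"y": 0,"z": 0,"turn": -4,"jaw": 5}]}}

```text
t: 18.4
tool_pos: [0.5156, 0.0402, 0.0686]
tool_rot: [-0.778, 1.718, -1.716]
contact_force: [1.2, 1.2, -4.0]
opening: 0.0502
```

```bash
python3 g.py
```

```text
18.4 [0.516 0.04  0.069] -41.2 37.4 [ 1.158  1.172 -4.006] [ 0.2   -0.194  0.054] 0.8289945069550557
```

{"method": "play_rows", "body": {"moves": [{"x": 0,"y": 0,"z": 0,"turn": -4,"jaw": 5}]}}

```text
t: 18.48
tool_pos: [0.5157, 0.0402, 0.0686]
tool_rot: [-0.726, 1.764, -1.762]
contact_force: [1.4, 0.3, -3.3]
opening: 0.0501
```

```bash
python3 g.py
```

```text
18.4833 [0.516 0.04  0.069] -45.2 41.4 [ 1.375  0.274 -3.326] [ 0.182 -0.18   0.119] 0.8287722259985253
```

```bash
python3 m.py 4 w11.png
```

```text
t 18.6833 pos [0.516 0.04  0.069] yaw -44.9 q6 41.1 
mean [-0.452  0.294 -0.316  0.034  0.017  0.036] se [0.347 0.188 0.233 0.021 0.019 0.01 ]
```

View pics/w11.png

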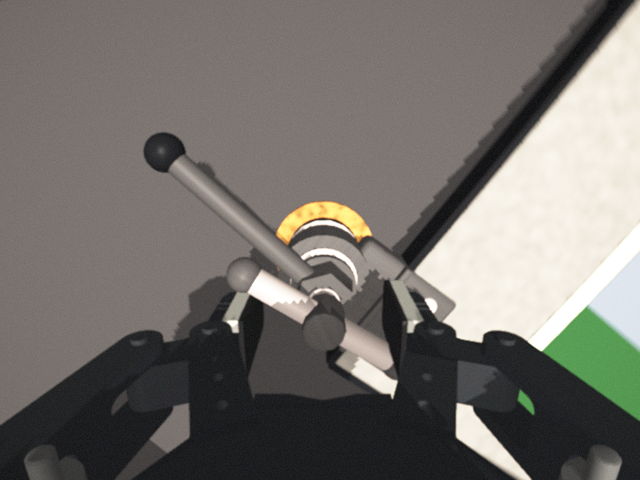

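```bash
python3 - <<'E'
import cv2,numpy as np
a=cv2.imread('pics/w6.png')[180:310,260:390];b=cv2.imread('pics/w11.png')[180:310,260:390]
cv2.imwrite('pics/cmp.png',np.hstack([cv2.resize(x,(400,400),interpolation=cv2.INTER_CUBIC) for x in (a,b)]))
E
```

```text
(no output)
```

View pics/cmp.png

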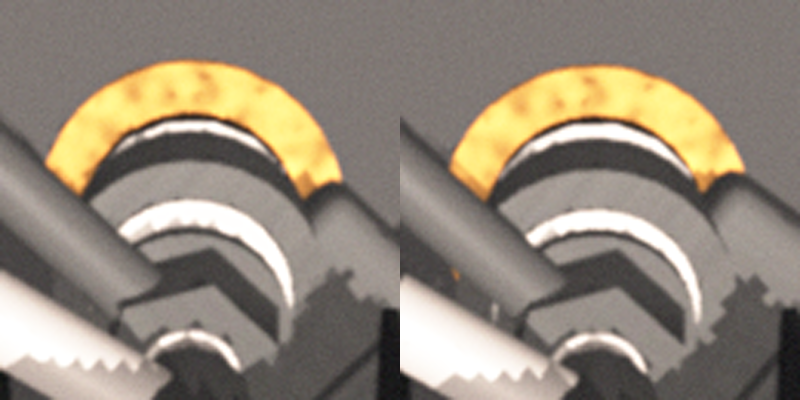

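{"method": "play_rows", "body": {"moves": [{"x": 0,"y": 0,"z": 0,"turn": -1.5,"jaw": 5},{"x": 0,"y": 0,"z": 0,"turn": -1.5,"jaw": 5}]}}

```text
t: 18.85
tool_pos: [0.5159, 0.0398, 0.0694]
tool_rot: [-0.69, 1.794, -1.794]
contact_force: [-0.3, 1.1, -0.4]
opening: 0.0502
```

```bash
python3 g.py
```

```text
18.85 [0.516 0.04  0.069] -48.0 44.1 [-0.306  1.103 -0.373] [-0.009  0.121  0.178] 0.3110469056755502
```

{"method": "play_rows", "body": {"moves": [{"x": 0,"y": 0,"z": 0,"turn": -1.5,"jaw": 5}]}}

```text
t: 18.93
tool_pos: [0.5159, 0.0398, 0.0694]
tool_rot: [-0.669, 1.811, -1.811]
contact_force: [-1.4, 0.1, -0.8]
opening: 0.0502
```

```bash
python3 g.py
```

```text
18.9333 [0.516 0.04  0.069] -49.5 45.6 [-1.423  0.134 -0.839] [0.005 0.064 0.072] 0.3097980666957323
```

{"method": "play_rows", "body": {"moves": [{"x": 0,"y": 0,"z": 0,"turn": -1.5,"jaw": 5}]}}

```text
t: 19.02
tool_pos: [0.5159, 0.0398, 0.0694]
tool_rot: [-0.648, 1.828, -1.828]
contact_force: [-1.2, 0.7, -0.6]
opening: 0.0504
```

```bash
python3 g.py
```

```text
19.0167 [0.516 0.04  0.069] -51.0 47.2 [-1.159  0.652 -0.557] [-0.011  0.07   0.122] 0.3122864664092855
```

{"method": "play_rows", "body": {"moves": [{"x": 0,"y": 0,"z": 0,"turn": -1.5,"jaw": 5}]}}

```text
t: 19.1
tool_pos: [0.5159, 0.0398, 0.0693]
tool_rot: [-0.627, 1.845, -1.845]
contact_force: [-0.7, 0.1, 0.2]
opening: 0.0498
```

```bash
python3 g.py
```

```text
19.1 [0.516 0.04  0.069] -52.5 48.6 [-0.693  0.053  0.199] [0.025 0.027 0.105] 0.3124703796116032
```

{"method": "play_rows", "body": {"moves": [{"x": 0,"y": 0,"z": 0,"turn": -1.5,"jaw": 5}]}}

```text
t: 19.18
tool_pos: [0.5159, 0.0398, 0.0694]
tool_rot: [-0.606, 1.861, -1.861]
contact_force: [-1.3, -0.5, -0.8]
opening: 0.0496
```

```bash
python3 g.py
```

```text
19.1833 [0.516 0.04  0.069] -54.0 50.2 [-1.274 -0.496 -0.828] [-0.107  0.086  0.163] 0.31023943588360264
```

{"method": "play_rows", "body": {"moves": [{"x": 0,"y": 0,"z": 0,"turn": -1.5,"jaw": 5}]}}

```text
t: 19.27
tool_pos: [0.5159, 0.0398, 0.0693]
tool_rot: [-0.584, 1.878, -1.878]
contact_force: [-0.2, 0.0, -1.4]
opening: 0.0502
```

```bash
python3 g.py
```

```text
19.2667 [0.516 0.04  0.069] -55.5 51.7 [-0.202  0.001 -1.359] [-0.008  0.078  0.139] 0.31128277596265735
```

{"method": "play_rows", "body": {"moves": [{"x": 0,"y": 0,"z": 0,"turn": -1.5,"jaw": 5}]}}

```text
t: 19.35
tool_pos: [0.5159, 0.0399, 0.0693]
tool_rot: [-0.562, 1.894, -1.894]
contact_force: [-0.8, 0.7, -1.1]
opening: 0.0501
```

```bash
python3 g.py
```

```text
19.35 [0.516 0.04  0.069] -57.0 53.1 [-0.835  0.665 -1.146] [0.042 0.078 0.117] 0.3107487224833028
```

{"method": "play_rows", "body": {"moves": [{"x": 0,"y": 0,"z": 0,"turn": 6,"jaw": 5},{"x": 0,"y": 0,"z": 2.5,"turn": 0,"jaw": 5},{"x": 0,"y": 0,"z": 3,"turn": 0,"jaw": 5},{"x": -0.5,"y": 2.2,"z": 0,"turn": 7,"jaw": 0},{"x": -0.5,"y": 2,"z": 0,"turn": 7,"jaw": 0},{"x": -0.5,"y": 2,"z": 0,"turn": 7,"jaw": 0},{"x": -0.7,"y": 0,"z": 0,"turn": 7,"jaw": 0},{"x": 0,"y": 0,"z": 0,"turn": 7,"jaw": 0}]}}

```text
t: 20.02
tool_pos: [0.4933, 0.1029, 0.1246]
tool_rot: [-1.069, 1.405, -1.405]
contact_force: [0.1, -0.3, 0.3]
opening: 0.0001
```

{"method": "play_rows", "body": {"moves": [{"x": 0,"y": 0,"z": 0,"turn": 7,"jaw": 0},{"x": 0,"y": 0,"z": 0,"turn": 7,"jaw": 0},{"x": 0,"y": 0,"z": 0,"turn": 2,"jaw": 0},{"x": 0,"y": 0,"z": 0,"turn": 0,"jaw": 0}]}}

```text
t: 20.35
tool_pos: [0.4943, 0.1019, 0.1247]
tool_rot: [-1.21, 1.207, -1.208]
contact_force: [0.1, -1.3, 0.0]
opening: -0.0001
```

```bash
python3 m.py 2 w12.png;python3 - <<'E'
from h import *
snap('scene','s12.png');snap('top','t12.png')
cv2.imwrite('pics/s12c.png',cv2.resize(cv2.imread('pics/s12.png')[180:330,240:440],(800,600),interpolation=cv2.INTER_CUBIC))
E
```

```text
t 20.45 pos [0.494 0.102 0.125] yaw -0.0 q6 3.2 
mean [-0.175 -0.085  0.384 -0.013  0.011  0.004] se [0.03  0.457 0.2   0.001 0.005 0.008]
```

View pics/w12.png

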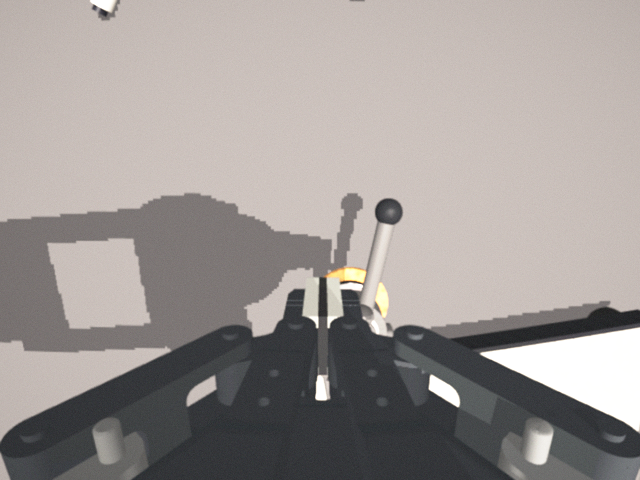

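View pics/s12c.png

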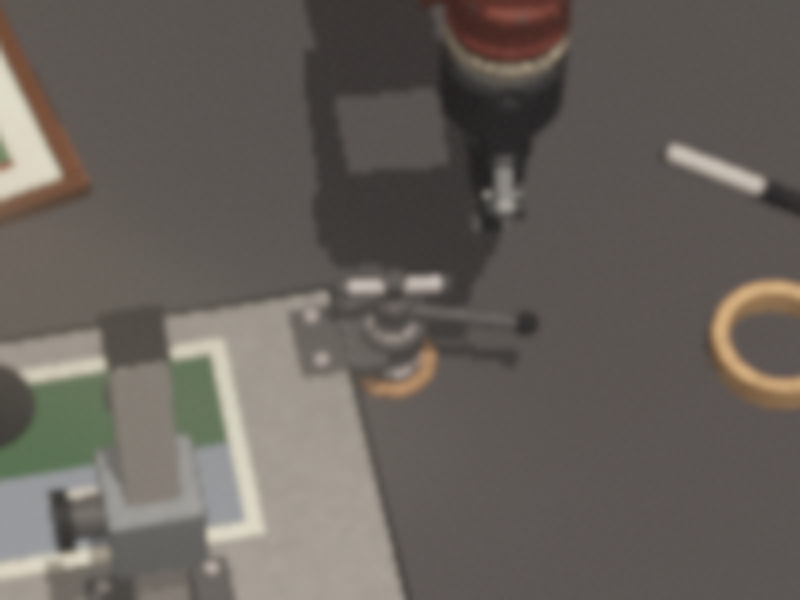

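```bash
python3 - <<'E'
import numpy as np
a=109.0;p=np.array([-.0217,.0619])
for i in range(32):
    a-=12;q=.066*np.array([np.cos(np.radians(a)),np.sin(np.radians(a))]);d=np.round((q-p)*100,2);p=p+d/100;print(round(a),d.tolist(),end='; ')
E
```

```text
97 [1.37, 0.36]; 85 [1.38, 0.02]; 73 [1.35, -0.26]; 61 [1.27, -0.54]; 49 [1.13, -0.79]; 37 [0.94, -1.01]; 25 [0.71, -1.18]; 13 [0.45, -1.31]; 1 [0.17, -1.36]; -11 [-0.12, -1.38]; -23 [-0.4, -1.32]; -35 [-0.67, -1.21]; -47 [-0.91, -1.04]; -59 [-1.1, -0.83]; -71 [-1.25, -0.58]; -83 [-1.35, -0.31]; -95 [-1.38, -0.02]; -107 [-1.35, 0.26]; -119 [-1.27, 0.54]; -131 [-1.13, 0.79]; -143 [-0.94, 1.01]; -155 [-0.71, 1.18]; -167 [-0.45, 1.31]; -179 [-0.17, 1.36]; -191 [0.12, 1.38]; -203 [0.4, 1.32]; -215 [0.67, 1.21]; -227 [0.91, 1.04]; -239 [1.1, 0.83]; -251 [1.25, 0.58]; -263 [1.35, 0.31]; -275 [1.38, 0.02];
```

{"method": "play_rows", "body": {"moves": [{"x": 0,"y": 0,"z": -3,"turn": 0,"jaw": 0},{"x": 0,"y": 0,"z": -2.8,"turn": 0,"jaw": 0},{"x": 0,"y": 0,"z": -1,"turn": 0,"jaw": 0},{"x": 0,"y": 0,"z": 0,"turn": 0,"jaw": 0}]}}

```text
t: 20.88
tool_pos: [0.4913, 0.1017, 0.053]
tool_rot: [-1.215, 1.214, -1.206]
contact_force: [-0.2, 0.4, 0.1]
opening: -0.0002
```

{"method": "play_rows", "body": {"moves": [{"x": 1.37,"y": 0.36,"z": 0,"turn": 0,"jaw": 0},{"x": 1.38,"y": 0.02,"z": 0,"turn": 0,"jaw": 0},{"x": 1.35,"y": -0.26,"z": 0,"turn": 0,"jaw": 0},{"x": 1.27,"y": -0.54,"z": 0,"turn": 0,"jaw": 0},{"x": 1.13,"y": -0.79,"z": 0,"turn": 0,"jaw": 0}]}}

```text
t: 21.3
tool_pos: [0.5611, 0.0899, 0.0583]
tool_rot: [-1.208, 1.206, -1.209]
contact_force: [-0.6, 1.5, -0.4]
opening: 0.0001
```

```bash
python3 g.py; python3 m.py 1 w13.png;python3 - <<'E'
from h import *
snap('scene','s13.png')
cv2.imwrite('pics/s13c.png',cv2.resize(cv2.imread('pics/s13.png')[180:330,240:440],(800,600),interpolation=cv2.INTER_CUBIC))
E
```

```text
21.3 [0.561 0.09  0.058] 0.1 1.5 [-0.559  1.515 -0.381] [ 0.005  0.029 -0.008] -0.1856304037810433
t 21.35 pos [0.563 0.088 0.059] yaw 0.0 q6 1.5 
mean [-1.034 -1.904  0.731 -0.111  0.007  0.005] se [0. 0. 0. 0. 0. 0.]
```

View pics/w13.png

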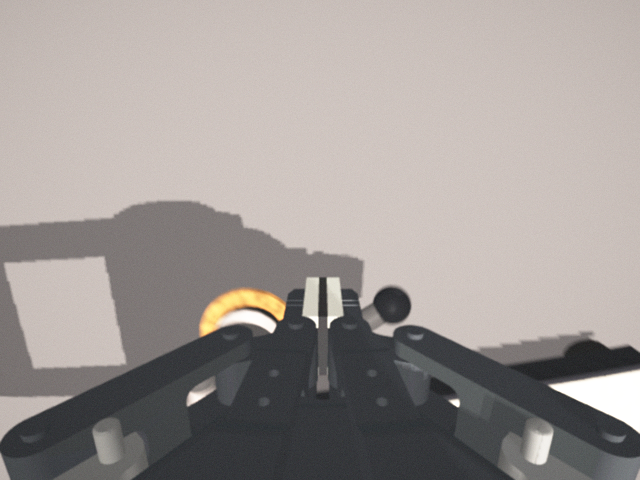

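View pics/s13c.png

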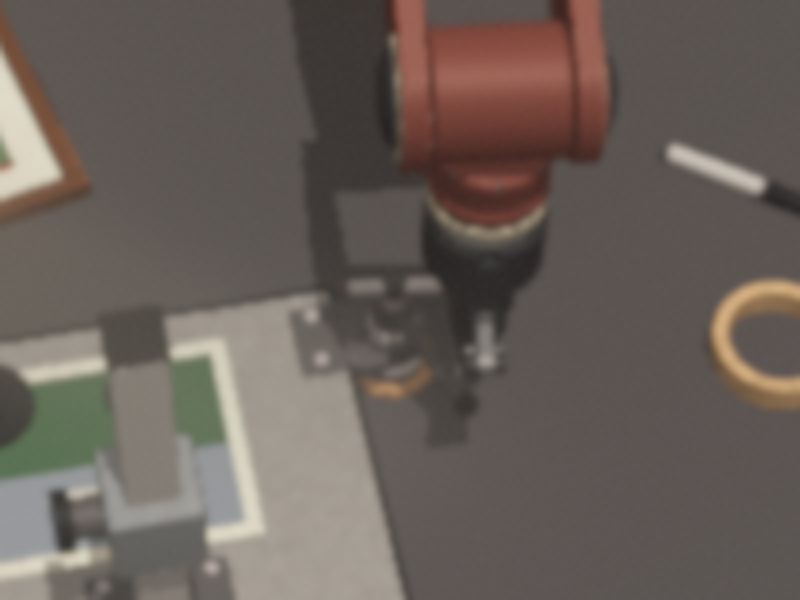

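{"method": "play_rows", "body": {"moves": [{"x": 0.94,"y": -1.01,"z": 0,"turn": 0,"jaw": 0},{"x": 0.71,"y": -1.18,"z": 0,"turn": 0,"jaw": 0},{"x": 0.45,"y": -1.31,"z": 0,"turn": 0,"jaw": 0},{"x": 0.17,"y": -1.36,"z": 0,"turn": 0,"jaw": 0},{"x": -0.12,"y": -1.38,"z": 0,"turn": 0,"jaw": 0},{"x": -0.4,"y": -1.32,"z": 0,"turn": 0,"jaw": 0}]}}

```text
t: 21.9
tool_pos: [0.5765, 0.0124, 0.0563]
tool_rot: [-1.209, 1.209, -1.209]
contact_force: [-0.6, 0.2, -0.3]
opening: -0.0001
```

```bash
python3 g.py; python3 m.py 1 w14.png;python3 - <<'E'
from h import *
snap('scene','s14.png')
cv2.imwrite('pics/s14c.png',cv2.resize(cv2.imread('pics/s14.png')[180:330,240:440],(800,600),interpolation=cv2.INTER_CUBIC))
E
```

```text
21.9 [0.577 0.012 0.056] 0.0 -6.2 [-0.58   0.18  -0.285] [ 0.033 -0.04   0.035] -0.27724606476431773
t 21.95 pos [0.576 0.011 0.056] yaw -0.1 q6 -6.2 
mean [-0.034 -1.245  0.28  -0.116 -0.064 -0.015] se [0. 0. 0. 0. 0. 0.]
```

View pics/s14c.png

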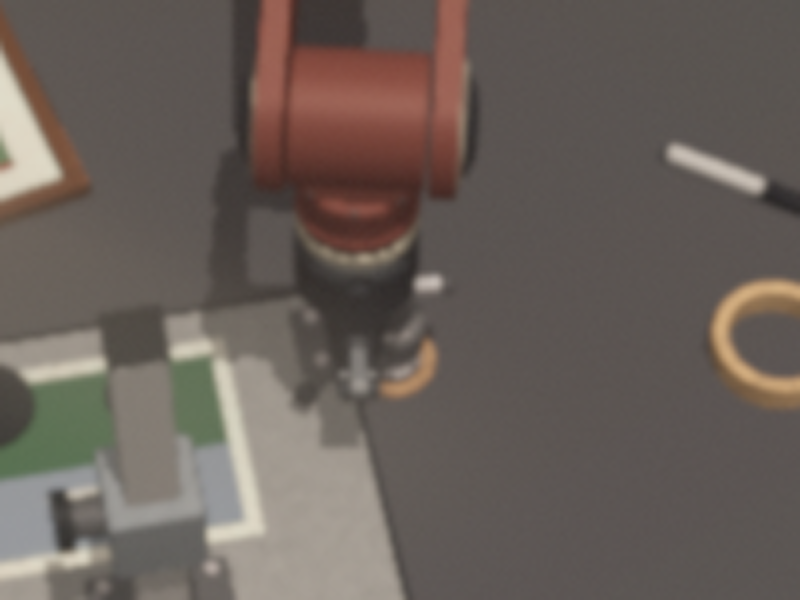

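View pics/w14.png

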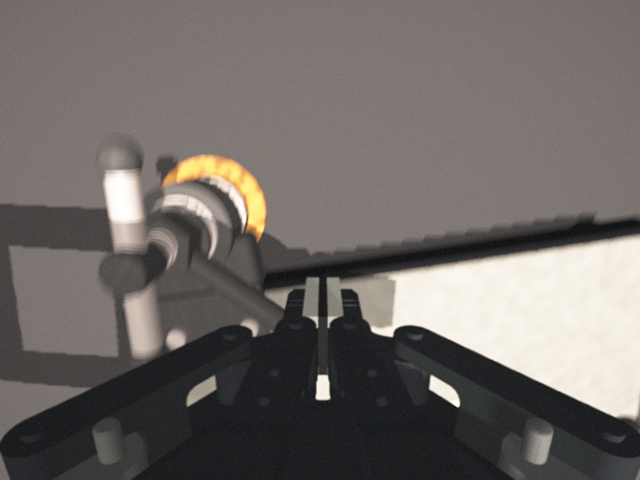

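{"method": "play_rows", "body": {"moves": [{"x": -0.67,"y": -1.21,"z": 0,"turn": 0,"jaw": 0},{"x": -0.91,"y": -1.04,"z": 0,"turn": 0,"jaw": 0},{"x": -1.1,"y": -0.83,"z": 0,"turn": 0,"jaw": 0},{"x": -1.25,"y": -0.58,"z": 0,"turn": 0,"jaw": 0}]}}

```text
t: 22.33
tool_pos: [0.5362, -0.0234, 0.0563]
tool_rot: [-1.21, 1.209, -1.209]
contact_force: [0.1, 0.3, 0.3]
opening: 0.0001
```

```bash
python3 g.py
```

```text
22.3333 [ 0.536 -0.023  0.056] 0.0 -10.5 [0.087 0.26  0.253] [ 0.043 -0.055  0.02 ] -0.16914182425907387
```

{"method": "play_rows", "body": {"moves": [{"x": -1.35,"y": -0.31,"z": 0,"turn": 0,"jaw": 0},{"x": -1.38,"y": -0.02,"z": 0,"turn": 0,"jaw": 0},{"x": -1.35,"y": 0.26,"z": 0,"turn": 0,"jaw": 0}]}}

```text
t: 22.58
tool_pos: [0.495, -0.0238, 0.0562]
tool_rot: [-1.21, 1.209, -1.209]
contact_force: [0.1, -0.5, -0.5]
opening: -0.0003
```

```bash
python3 g.py; python3 m.py 1 w15.png
```

```text
22.5833 [ 0.495 -0.024  0.056] 0.0 -11.4 [ 0.134 -0.508 -0.541] [ 0.005 -0.093  0.035] 0.003300922520779926
t 22.6333 pos [ 0.493 -0.023  0.055] yaw 0.0 q6 -11.4 
mean [-0.297  0.823 -1.568  0.059 -0.023  0.009] se [0. 0. 0. 0. 0. 0.]
```

View pics/w15.png

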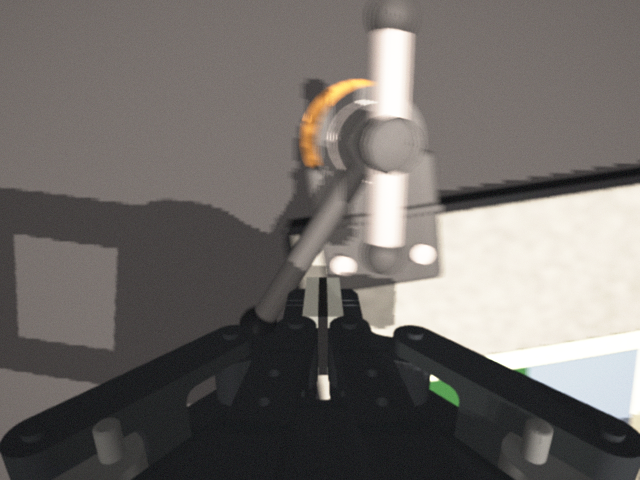

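{"method": "play_rows", "body": {"moves": [{"x": -1.27,"y": 0.54,"z": 0,"turn": 0,"jaw": 0},{"x": -1.13,"y": 0.79,"z": 0,"turn": 0,"jaw": 0}]}}

```text
t: 22.8
tool_pos: [0.4718, -0.0103, 0.0564]
tool_rot: [-1.209, 1.209, -1.21]
contact_force: [-0.0, 0.3, 0.3]
opening: -0.0001
```

{"method": "play_rows", "body": {"moves": [{"x": -0.94,"y": 1.01,"z": 0,"turn": 0,"jaw": 0},{"x": -0.71,"y": 1.18,"z": 0,"turn": 0,"jaw": 0}]}}

```text
t: 22.97
tool_pos: [0.455, 0.0121, 0.0562]
tool_rot: [-1.209, 1.209, -1.209]
contact_force: [0.8, 0.5, -0.7]
opening: -0.0002
```

{"method": "play_rows", "body": {"moves": [{"x": -0.45,"y": 1.31,"z": 0,"turn": 0,"jaw": 0}]}}

```text
t: 23.05
tool_pos: [0.4505, 0.0255, 0.0562]
tool_rot: [-1.209, 1.209, -1.209]
contact_force: [0.6, -0.8, 0.3]
opening: 0.0002
```

{"method": "play_rows", "body": {"moves": [{"x": -0.17,"y": 1.36,"z": 0,"turn": 0,"jaw": 0}]}}

```text
t: 23.13
tool_pos: [0.4489, 0.0393, 0.0562]
tool_rot: [-1.21, 1.209, -1.209]
contact_force: [0.4, 0.2, -0.1]
opening: -0.0004
```

```bash
python3 g.py; python3 m.py 1 w16.png
```

```text
23.1333 [0.449 0.039 0.056] 0.0 -4.5 [ 0.41   0.225 -0.107] [-0.044  0.025 -0.054] 0.3600644702439261
t 23.1833 pos [0.449 0.041 0.056] yaw 0.1 q6 -4.4 
mean [-0.474  1.529 -0.749 -0.002  0.051  0.028] se [0. 0. 0. 0. 0. 0.]
```

View pics/w16.png

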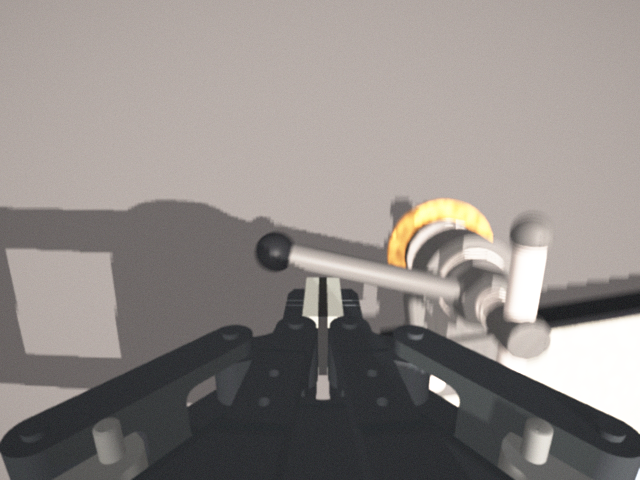

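{"method": "play_rows", "body": {"moves": [{"x": 0.12,"y": 1.38,"z": 0,"turn": 0,"jaw": 0}]}}

```text
t: 23.27
tool_pos: [0.4506, 0.0525, 0.0563]
tool_rot: [-1.21, 1.208, -1.209]
contact_force: [0.2, -0.4, 0.1]
opening: 0.0
```

{"method": "play_rows", "body": {"moves": [{"x": 0.2,"y": 0.67,"z": 0,"turn": 0,"jaw": 0}]}}

```text
t: 23.35
tool_pos: [0.4528, 0.0601, 0.0563]
tool_rot: [-1.21, 1.208, -1.208]
contact_force: [-0.6, -0.4, -0.0]
opening: -0.0003
```

{"method": "play_rows", "body": {"moves": [{"x": 0.2,"y": 0.65,"z": 0,"turn": 0,"jaw": 0}]}}

```text
t: 23.43
tool_pos: [0.4551, 0.0662, 0.0564]
tool_rot: [-1.21, 1.208, -1.208]
contact_force: [1.0, -1.0, 0.7]
opening: 0.0002
```

{"method": "play_rows", "body": {"moves": [{"x": 0.3,"y": 0.62,"z": 0,"turn": 0,"jaw": 0}]}}

```text
t: 23.52
tool_pos: [0.4582, 0.0723, 0.0563]
tool_rot: [-1.21, 1.208, -1.209]
contact_force: [1.4, -0.3, -0.9]
opening: 0.0
```

{"method": "play_rows", "body": {"moves": [{"x": 0.37,"y": 0.59,"z": 0,"turn": 0,"jaw": 0}]}}

```text
t: 23.6
tool_pos: [0.462, 0.0782, 0.0563]
tool_rot: [-1.21, 1.209, -1.209]
contact_force: [0.4, 0.0, -0.4]
opening: 0.0002
```

```bash
python3 m.py 3 w17.png
```

```text
t 23.75 pos [0.462 0.078 0.056] yaw 0.1 q6 0.4 
mean [-0.54   0.349  0.17  -0.001  0.023 -0.002] se [0.064 0.281 0.228 0.021 0.003 0.011]
```

View pics/w17.png

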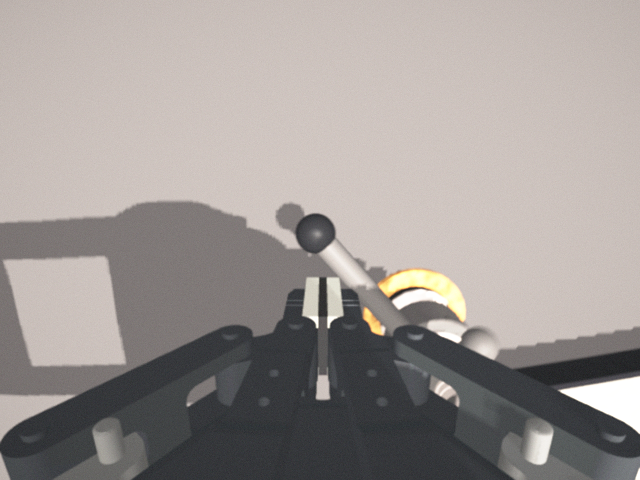

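{"method": "play_rows", "body": {"moves": [{"x": 0.43,"y": 0.54,"z": 0,"turn": 0,"jaw": 0},{"x": 0.48,"y": 0.5,"z": 0,"turn": 0,"jaw": 0}]}}

```text
t: 23.92
tool_pos: [0.471, 0.0883, 0.0562]
tool_rot: [-1.209, 1.209, -1.209]
contact_force: [0.2, -0.9, -0.0]
opening: 0.0001
```

{"method": "play_rows", "body": {"moves": [{"x": 0.53,"y": 0.44,"z": 0,"turn": 0,"jaw": 0}]}}

```text
t: 24.0
tool_pos: [0.4765, 0.093, 0.0563]
tool_rot: [-1.209, 1.209, -1.209]
contact_force: [-0.2, 0.1, 0.3]
opening: 0.0002
```

{"method": "play_rows", "body": {"moves": [{"x": 0.57,"y": 0.39,"z": 0,"turn": 0,"jaw": 0}]}}

```text
t: 24.08
tool_pos: [0.4824, 0.097, 0.0564]
tool_rot: [-1.209, 1.209, -1.209]
contact_force: [-0.1, -1.1, 0.6]
opening: -0.0
```

{"method": "play_rows", "body": {"moves": [{"x": 0.61,"y": 0.32,"z": 0,"turn": 0,"jaw": 0}]}}

```text
t: 24.17
tool_pos: [0.4886, 0.1002, 0.0563]
tool_rot: [-1.21, 1.208, -1.209]
contact_force: [0.7, -0.3, 0.7]
opening: 0.0002
```

{"method": "play_rows", "body": {"moves": [{"x": 0.64,"y": 0.26,"z": 0,"turn": 0,"jaw": 0}]}}

```text
t: 24.25
tool_pos: [0.495, 0.1028, 0.0563]
tool_rot: [-1.21, 1.208, -1.208]
contact_force: [0.1, 0.3, 1.5]
opening: -0.0
```

```bash
python3 m.py 2 w18.png
```

```text
t 24.35 pos [0.495 0.103 0.057] yaw 0.1 q6 3.2 
mean [-0.593 -0.819  0.174  0.025  0.04  -0.015] se [0.16  0.103 0.575 0.002 0.002 0.034]
```

View pics/w18.png

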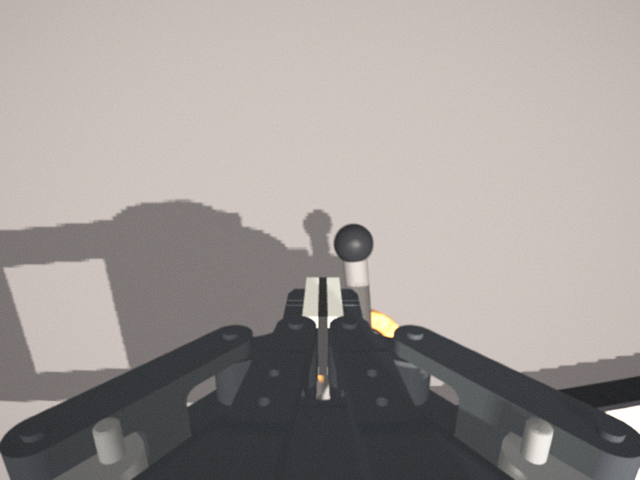

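{"method": "play_rows", "body": {"moves": [{"x": 0.68,"y": 0.22,"z": 0,"turn": 0,"jaw": 0},{"x": 0.69,"y": 0.14,"z": 0,"turn": 0,"jaw": 0}]}}

```text
t: 24.52
tool_pos: [0.5081, 0.1061, 0.0561]
tool_rot: [-1.21, 1.209, -1.209]
contact_force: [-0.2, 0.3, -0.6]
opening: -0.0
```

{"method": "play_rows", "body": {"moves": [{"x": 0.69,"y": 0.04,"z": 0,"turn": 0,"jaw": 0}]}}

```text
t: 24.6
tool_pos: [0.5154, 0.1065, 0.0563]
tool_rot: [-1.21, 1.209, -1.209]
contact_force: [-0.2, 0.1, 0.2]
opening: -0.0001
```

{"method": "play_rows", "body": {"moves": [{"x": 0.69,"y": -0.02,"z": 0,"turn": 0,"jaw": 0}]}}

```text
t: 24.68
tool_pos: [0.5225, 0.1062, 0.0563]
tool_rot: [-1.21, 1.208, -1.209]
contact_force: [-0.5, -0.1, 0.6]
opening: 0.0
```

{"method": "play_rows", "body": {"moves": [{"x": 0.68,"y": -0.1,"z": 0,"turn": 0,"jaw": 0}]}}

```text
t: 24.77
tool_pos: [0.5294, 0.1052, 0.0563]
tool_rot: [-1.209, 1.209, -1.209]
contact_force: [-1.0, -0.2, 0.6]
opening: 0.0
```

{"method": "play_rows", "body": {"moves": [{"x": 0.67,"y": -0.16,"z": 0,"turn": 0,"jaw": 0}]}}

```text
t: 24.85
tool_pos: [0.536, 0.1035, 0.0563]
tool_rot: [-1.21, 1.209, -1.209]
contact_force: [-0.1, -0.1, 0.4]
opening: -0.0
```

```bash
python3 m.py 2 w19.png; python3 - <<'E'
from h import *
snap('scene','s19.png')
cv2.imwrite('pics/s19c.png',cv2.resize(cv2.imread('pics/s19.png')[180:330,240:440],(800,600),interpolation=cv2.INTER_CUBIC))
E
```

```text
t 24.95 pos [0.537 0.103 0.057] yaw 0.0 q6 3.1 
mean [-0.655 -0.865  0.677 -0.015  0.015  0.004] se [0.189 0.355 0.337 0.022 0.02  0.   ]
```

View pics/w19.png

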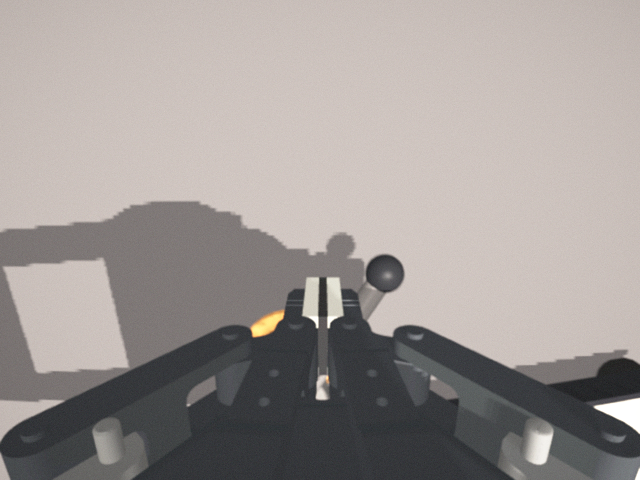

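View pics/s19c.png

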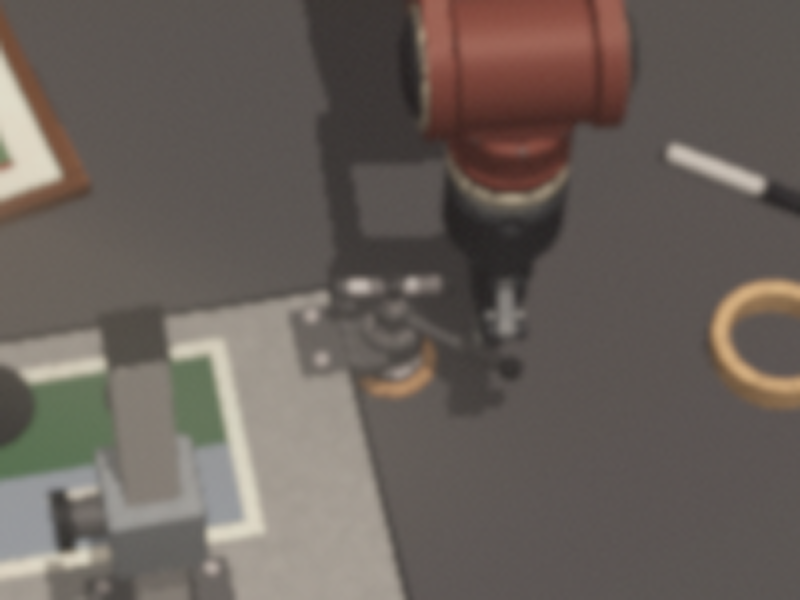

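{"method": "play_rows", "body": {"moves": [{"x": 0.65,"y": -0.24,"z": 0,"turn": 0,"jaw": 0},{"x": 0.62,"y": -0.3,"z": 0,"turn": 0,"jaw": 0}]}}

```text
t: 25.17
tool_pos: [0.5479, 0.0981, 0.0561]
tool_rot: [-1.21, 1.209, -1.208]
contact_force: [1.1, 0.4, -0.3]
opening: -0.0002
```

{"method": "play_rows", "body": {"moves": [{"x": 0.59,"y": -0.37,"z": 0,"turn": 0,"jaw": 0},{"x": 0.54,"y": -0.42,"z": 0,"turn": 0,"jaw": 0}]}}

```text
t: 25.33
tool_pos: [0.56, 0.0899, 0.0564]
tool_rot: [-1.209, 1.208, -1.209]
contact_force: [-0.6, 0.3, 0.1]
opening: -0.0001
```

{"method": "play_rows", "body": {"moves": [{"x": 0.5,"y": -0.48,"z": 0,"turn": 0,"jaw": 0},{"x": 0.44,"y": -0.53,"z": 0,"turn": 0,"jaw": 0}]}}

```text
t: 25.5
tool_pos: [0.5693, 0.0797, 0.0563]
tool_rot: [-1.209, 1.209, -1.209]
contact_force: [-0.4, 0.1, 0.9]
opening: 0.0002
```

{"method": "play_rows", "body": {"moves": [{"x": 0.39,"y": -0.57,"z": 0,"turn": 0,"jaw": 0},{"x": 0.32,"y": -0.61,"z": 0,"turn": 0,"jaw": 0}]}}

```text
t: 25.67
tool_pos: [0.5761, 0.0678, 0.0562]
tool_rot: [-1.21, 1.209, -1.209]
contact_force: [-0.7, 0.2, -0.2]
opening: 0.0
```

```bash
python3 m.py 2 w20.png
```

```text
t 25.7667 pos [0.576 0.067 0.056] yaw -0.0 q6 -0.6 
mean [ 0.196  0.574 -0.458 -0.025  0.011  0.004] se [0.311 0.62  0.026 0.008 0.017 0.   ]
```

View pics/w20.png

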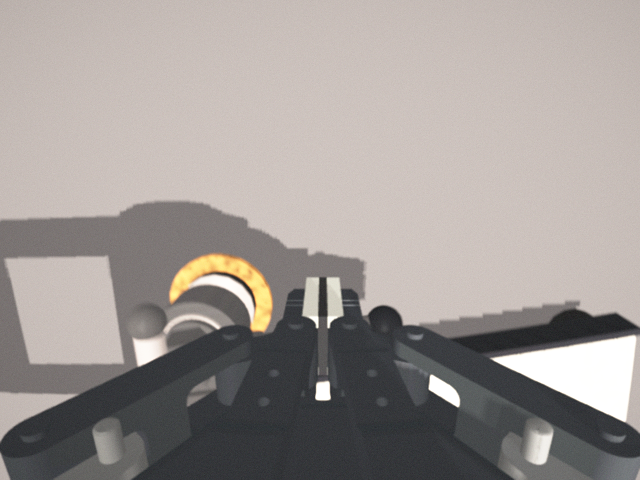

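{"method": "play_rows", "body": {"moves": [{"x": 0.26,"y": -0.64,"z": 0,"turn": 0,"jaw": 0},{"x": 0.19,"y": -0.67,"z": 0,"turn": 0,"jaw": 0}]}}

```text
t: 25.93
tool_pos: [0.5801, 0.0552, 0.0562]
tool_rot: [-1.21, 1.209, -1.208]
contact_force: [-0.9, 0.6, 0.2]
opening: 0.0002
```

{"method": "play_rows", "body": {"moves": [{"x": 0.12,"y": -0.68,"z": 0,"turn": 0,"jaw": 0},{"x": 0.05,"y": -0.68,"z": 0,"turn": 0,"jaw": 0}]}}

```text
t: 26.1
tool_pos: [0.582, 0.0413, 0.0563]
tool_rot: [-1.209, 1.209, -1.208]
contact_force: [-1.1, 2.0, 0.8]
opening: -0.0001
```

{"method": "play_rows", "body": {"moves": [{"x": -0.02,"y": -0.69,"z": 0,"turn": 0,"jaw": 0},{"x": -0.1,"y": -0.69,"z": 0,"turn": 0,"jaw": 0}]}}

```text
t: 26.27
tool_pos: [0.5809, 0.0274, 0.0564]
tool_rot: [-1.209, 1.209, -1.209]
contact_force: [0.2, 3.5, 0.2]
opening: 0.0002
```

{"method": "play_rows", "body": {"moves": [{"x": -0.17,"y": -0.67,"z": 0,"turn": 0,"jaw": 0},{"x": -0.23,"y": -0.65,"z": 0,"turn": 0,"jaw": 0}]}}

```text
t: 26.43
tool_pos: [0.5768, 0.0141, 0.0565]
tool_rot: [-1.209, 1.209, -1.209]
contact_force: [-0.8, 2.6, 1.5]
opening: 0.0004
```

```bash
python3 m.py 2 w21.png
```

```text
t 26.5333 pos [0.577 0.013 0.056] yaw -0.0 q6 -6.0 
mean [ 0.688 -0.726  0.348 -0.046 -0.015 -0.01 ] se [0.239 0.561 0.066 0.001 0.    0.009]
```

View pics/w21.png

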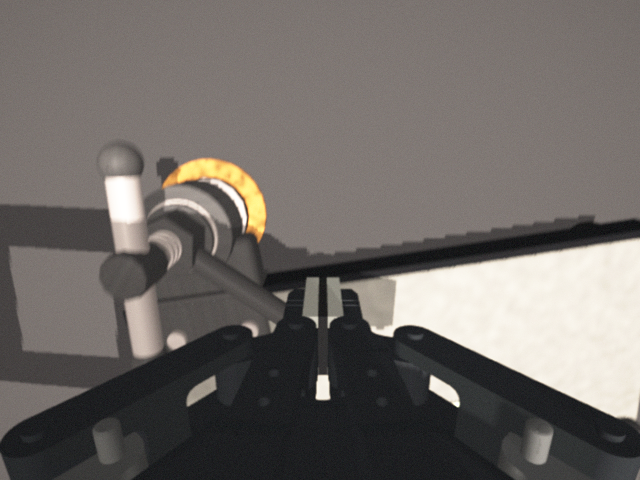

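{"method": "play_rows", "body": {"moves": [{"x": -0.14,"y": -0.32,"z": 0,"turn": 0,"jaw": 0}]}}

```text
t: 26.62
tool_pos: [0.5754, 0.011, 0.0564]
tool_rot: [-1.21, 1.208, -1.209]
contact_force: [0.8, 0.2, 0.0]
opening: 0.0002
```

{"method": "play_rows", "body": {"moves": [{"x": -0.16,"y": -0.31,"z": 0,"turn": 0,"jaw": 0}]}}

```text
t: 26.7
tool_pos: [0.5738, 0.0084, 0.0563]
tool_rot: [-1.209, 1.209, -1.208]
contact_force: [1.5, 2.7, 0.6]
opening: 0.0001
```

{"method": "play_rows", "body": {"moves": [{"x": -0.17,"y": -0.3,"z": 0,"turn": 0,"jaw": 0}]}}

```text
t: 26.78
tool_pos: [0.572, 0.0056, 0.0563]
tool_rot: [-1.209, 1.209, -1.208]
contact_force: [-0.1, 3.3, -0.7]
opening: -0.0002
```

{"method": "play_rows", "body": {"moves": [{"x": -0.19,"y": -0.3,"z": 0,"turn": 0,"jaw": 0}]}}

```text
t: 26.87
tool_pos: [0.5702, 0.0025, 0.0564]
tool_rot: [-1.209, 1.209, -1.208]
contact_force: [0.8, 2.9, 0.4]
opening: -0.0001
```

{"method": "play_rows", "body": {"moves": [{"x": -0.2,"y": -0.28,"z": 0,"turn": 0,"jaw": 0}]}}

```text
t: 26.95
tool_pos: [0.5682, -0.0004, 0.0565]
tool_rot: [-1.209, 1.208, -1.208]
contact_force: [0.5, 3.0, 0.5]
opening: -0.0001
```

{"method": "play_rows", "body": {"moves": [{"x": -0.22,"y": -0.27,"z": 0,"turn": 0,"jaw": 0}]}}

```text
t: 27.03
tool_pos: [0.5661, -0.0032, 0.0566]
tool_rot: [-1.209, 1.208, -1.209]
contact_force: [1.0, 3.0, 0.5]
opening: -0.0
```

{"method": "play_rows", "body": {"moves": [{"x": -0.23,"y": -0.26,"z": 0,"turn": 0,"jaw": 0}]}}

```text
t: 27.12
tool_pos: [0.5637, -0.0058, 0.0566]
tool_rot: [-1.209, 1.208, -1.209]
contact_force: [1.7, 3.3, 1.8]
opening: -0.0
```

{"method": "play_rows", "body": {"moves": [{"x": -0.25,"y": -0.25,"z": 0,"turn": 0,"jaw": 0}]}}

```text
t: 27.2
tool_pos: [0.5613, -0.0083, 0.0566]
tool_rot: [-1.209, 1.208, -1.209]
contact_force: [1.8, 3.2, 1.5]
opening: -0.0
```

```bash
python3 g.py; python3 m.py 2 w22.png
```

```text
27.2 [ 0.561 -0.008  0.057] 0.0 -8.5 [1.79  3.163 1.478] [ 0.506 -0.244 -0.014] -0.06215059097205744
t 27.3 pos [ 0.561 -0.009  0.056] yaw 0.0 q6 -8.5 
mean [ 0.054  0.793  0.132  0.034 -0.037 -0.013] se [0.148 0.298 0.352 0.02  0.014 0.008]
```

View pics/w22.png

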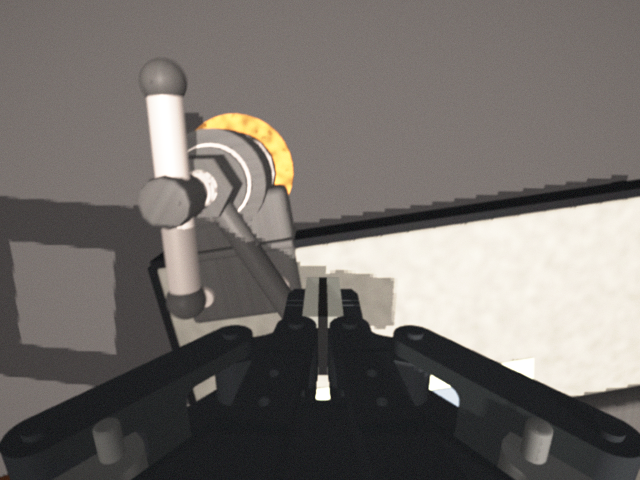

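{"method": "play_rows", "body": {"moves": [{"x": -0.26,"y": -0.24,"z": 0,"turn": 0,"jaw": 0}]}}

```text
t: 27.38
tool_pos: [0.5588, -0.0107, 0.0564]
tool_rot: [-1.209, 1.208, -1.209]
contact_force: [2.4, 3.5, 0.4]
opening: -0.0001
```

{"method": "play_rows", "body": {"moves": [{"x": -0.27,"y": -0.22,"z": 0,"turn": 0,"jaw": 0}]}}

```text
t: 27.47
tool_pos: [0.556, -0.0128, 0.0564]
tool_rot: [-1.209, 1.208, -1.209]
contact_force: [2.4, 4.0, 0.5]
opening: -0.0001
```

{"method": "play_rows", "body": {"moves": [{"x": -0.28,"y": -0.21,"z": 0,"turn": 0,"jaw": 0}]}}

```text
t: 27.55
tool_pos: [0.5531, -0.0149, 0.0564]
tool_rot: [-1.209, 1.208, -1.209]
contact_force: [2.1, 3.9, 0.4]
opening: 0.0
```

{"method": "play_rows", "body": {"moves": [{"x": -0.29,"y": -0.2,"z": 0,"turn": 0,"jaw": 0}]}}

```text
t: 27.63
tool_pos: [0.5502, -0.017, 0.0565]
tool_rot: [-1.209, 1.208, -1.209]
contact_force: [2.0, 1.8, 0.7]
opening: 0.0003
```

```bash
python3 g.py; python3 m.py 1 w23.png;python3 - <<'E'
from h import *
snap('scene','s23.png')
cv2.imwrite('pics/s23c.png',cv2.resize(cv2.imread('pics/s23.png')[180:330,240:440],(800,600),interpolation=cv2.INTER_CUBIC))
E
```

```text
27.6333 [ 0.55  -0.017  0.056] 0.0 -9.6 [2.048 1.754 0.68 ] [ 0.425 -0.337  0.047] -0.05226932340936242
t 27.6833 pos [ 0.55  -0.017  0.056] yaw 0.0 q6 -9.6 
mean [ 0.457  0.298  1.155  0.105 -0.041 -0.016] se [0. 0. 0. 0. 0. 0.]
```

View pics/s23c.png

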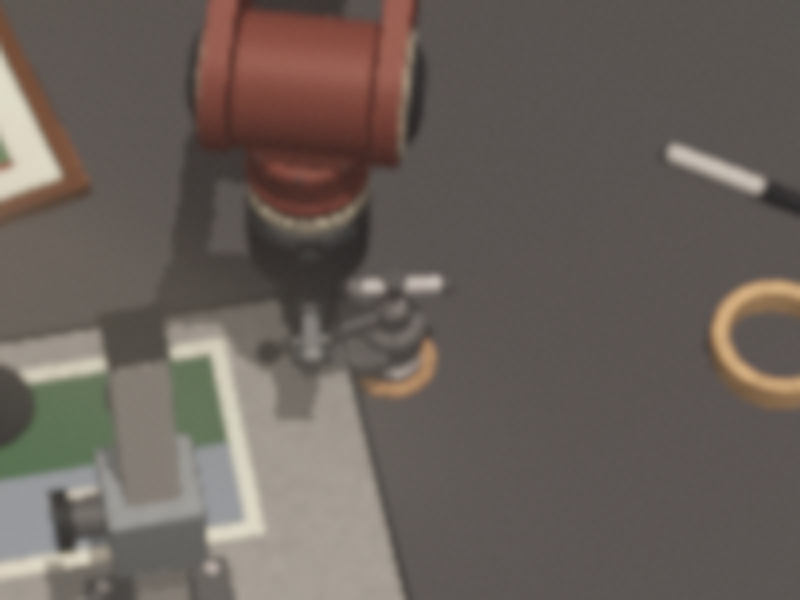

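View pics/w23.png

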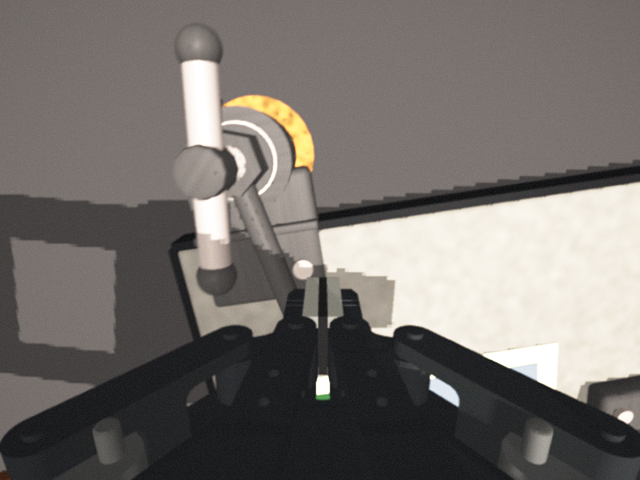

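```bash
python3 - <<'E'
from h import *
# cam pose relative to tool from current; yaw same so translate with tool pos
W=snap('wrist');o=ctrl.get_obs();T0=np.array(W['cam_to_world']);p0=np.array(o['tool_pos'])
def at(p):
    d=dict(W);T=T0.copy();T[:3,3]+=np.array(p)-p0;d['cam_to_world']=T;return d
for n,p,a,b in [('w16',(.449,.041,.056),(530,230),(524,338)),('w14',(.576,.011,.056),(120,155),(147,345)),('w21',(.577,.013,.056),(121,160),(148,348)),('w22',(.561,-.009,.056),(163,80),(187,300)),('w23',(.550,-.017,.056),(199,45),(217,275))]:
    A=atz(at(p),a,.088);B=atz(at(p),b,.088);v=A-B;print(n,A[:2].round(4),B[:2].round(4),np.degrees(np.arctan2(v[1],v[0])).round(1),np.linalg.norm(v).round(4))
E
```

```text
w16 [0.5158 0.0791] [0.5199 0.0403] 96.1 0.039
w14 [0.5158 0.0722] [0.5158 0.0074] 90.0 0.0648
w21 [0.5169 0.0727] [0.517  0.0082] 90.0 0.0645
w22 [0.5162 0.0732] [0.5168 0.0048] 90.5 0.0684
w23 [0.5163 0.0743] [0.5166 0.0057] 90.3 0.0686
```

{"method": "play_rows", "body": {"moves": [{"x": -0.31,"y": -0.17,"z": 0,"turn": 0,"jaw": 0}]}}

```text
t: 27.87
tool_pos: [0.5473, -0.0187, 0.0562]
tool_rot: [-1.209, 1.208, -1.209]
contact_force: [2.8, 2.4, -0.2]
opening: -0.0002
```

{"method": "play_rows", "body": {"moves": [{"x": -0.31,"y": -0.15,"z": 0,"turn": 0,"jaw": 0}]}}

```text
t: 27.95
tool_pos: [0.544, -0.02, 0.0562]
tool_rot: [-1.209, 1.209, -1.209]
contact_force: [1.9, 3.0, -0.2]
opening: 0.0001
```

{"method": "play_rows", "body": {"moves": [{"x": -0.32,"y": -0.13,"z": 0,"turn": 0,"jaw": 0}]}}

```text
t: 28.03
tool_pos: [0.5408, -0.0214, 0.0563]
tool_rot: [-1.209, 1.208, -1.209]
contact_force: [3.1, 3.4, -0.1]
opening: 0.0001
```

{"method": "play_rows", "body": {"moves": [{"x": -0.33,"y": -0.11,"z": 0,"turn": 0,"jaw": 0}]}}

```text
t: 28.12
tool_pos: [0.5375, -0.0225, 0.0564]
tool_rot: [-1.209, 1.208, -1.209]
contact_force: [2.7, 2.5, -0.2]
opening: -0.0006
```

```bash
python3 g.py; python3 m.py 2 w24.png;python3 - <<'E'
import cv2
cv2.imwrite('pics/w24c.png',cv2.resize(cv2.imread('pics/w24.png')[60:320,170:430],(600,600),interpolation=cv2.INTER_CUBIC))
E
```

```text
28.1167 [ 0.537 -0.023  0.056] 0.0 -10.4 [ 2.662  2.517 -0.245] [ 0.344 -0.488  0.001] -0.03616539252016945
t 28.2167 pos [ 0.536 -0.023  0.056] yaw 0.0 q6 -10.4 
mean [ 0.233 -0.662  0.09  -0.003 -0.06   0.025] se [0.288 0.139 0.674 0.01  0.033 0.001]
```

View pics/w24c.png

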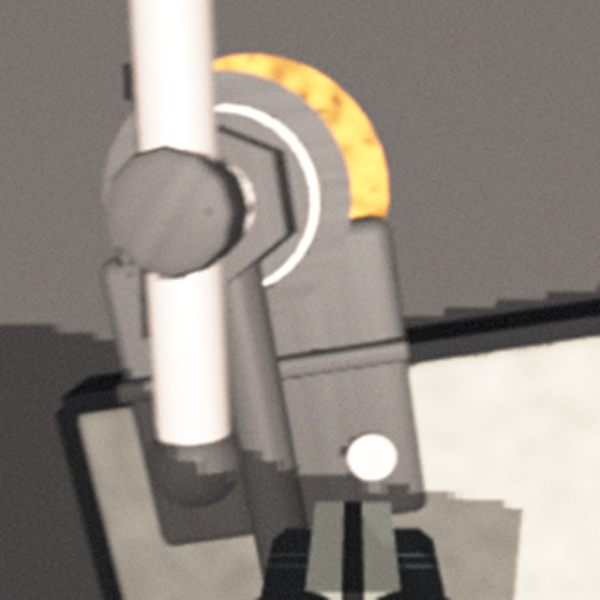

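{"method": "play_rows", "body": {"moves": [{"x": -0.34,"y": -0.09,"z": 0,"turn": 0,"jaw": 0}]}}

```text
t: 28.3
tool_pos: [0.5341, -0.0236, 0.0563]
tool_rot: [-1.209, 1.208, -1.209]
contact_force: [3.8, 2.6, -1.4]
opening: 0.0001
```

{"method": "play_rows", "body": {"moves": [{"x": -0.34,"y": -0.07,"z": 0,"turn": 0,"jaw": 0}]}}

```text
t: 28.38
tool_pos: [0.5308, -0.0241, 0.0563]
tool_rot: [-1.209, 1.208, -1.209]
contact_force: [2.8, 2.5, -1.3]
opening: 0.0003
```

{"method": "play_rows", "body": {"moves": [{"x": -0.35,"y": -0.05,"z": 0,"turn": 0,"jaw": 0}]}}

```text
t: 28.47
tool_pos: [0.5273, -0.0247, 0.0564]
tool_rot: [-1.209, 1.208, -1.209]
contact_force: [3.5, 1.8, -2.5]
opening: -0.0004
```

{"method": "play_rows", "body": {"moves": [{"x": -0.35,"y": -0.03,"z": 0,"turn": 0,"jaw": 0}]}}

```text
t: 28.55
tool_pos: [0.5239, -0.025, 0.0564]
tool_rot: [-1.208, 1.208, -1.21]
contact_force: [4.6, 1.9, -1.5]
opening: -0.0
```

{"method": "play_rows", "body": {"moves": [{"x": -0.35,"y": 0,"z": 0,"turn": 0,"jaw": 0}]}}

```text
t: 28.63
tool_pos: [0.5205, -0.025, 0.0565]
tool_rot: [-1.208, 1.208, -1.21]
contact_force: [5.8, 2.0, -1.8]
opening: -0.0002
```

```bash
python3 g.py; python3 m.py 1 w25.png;python3 - <<'E'
import cv2
cv2.imwrite('pics/w25c.png',cv2.resize(cv2.imread('pics/w25.png')[20:320,170:470],(600,600),interpolation=cv2.INTER_CUBIC))
E
```

```text
28.6333 [ 0.52  -0.025  0.057] 0.0 -11.0 [ 5.816  2.034 -1.831] [ 0.315 -0.895 -0.034] -0.014203514718573378
t 28.6833 pos [ 0.52  -0.025  0.056] yaw 0.0 q6 -11.0 
mean [ 1.257  0.525  0.38   0.099 -0.19   0.027] se [0. 0. 0. 0. 0. 0.]
```

View pics/w25c.png

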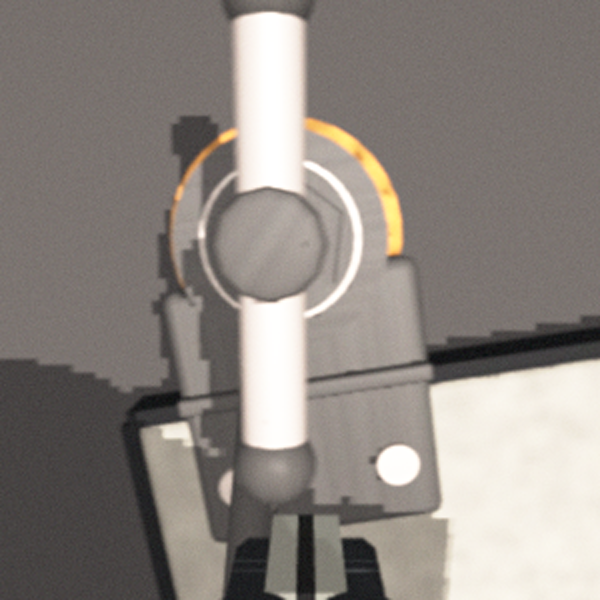

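{"method": "play_rows", "body": {"moves": [{"x": -0.25,"y": 0,"z": 0,"turn": 0,"jaw": 0}]}}

```text
t: 28.77
tool_pos: [0.5178, -0.025, 0.0565]
tool_rot: [-1.209, 1.208, -1.209]
contact_force: [5.2, 1.7, -1.6]
opening: -0.0002
```

{"method": "play_rows", "body": {"moves": [{"x": -0.25,"y": 0.01,"z": 0,"turn": 0,"jaw": 0}]}}

```text
t: 28.85
tool_pos: [0.5156, -0.0249, 0.0566]
tool_rot: [-1.208, 1.207, -1.21]
contact_force: [5.3, 0.9, -2.0]
opening: -0.0003
```

{"method": "play_rows", "body": {"moves": [{"x": -0.2,"y": 0.02,"z": 0,"turn": 0,"jaw": 0}]}}

```text
t: 28.93
tool_pos: [0.5137, -0.0247, 0.0567]
tool_rot: [-1.208, 1.207, -1.21]
contact_force: [5.0, 1.4, -1.2]
opening: -0.0002
```

```bash
python3 g.py; python3 m.py 3 w26.png;python3 - <<'E'
import cv2
cv2.imwrite('pics/w26c.png',cv2.resize(cv2.imread('pics/w26.png')[20:320,170:470],(600,600),interpolation=cv2.INTER_CUBIC))
E
```

```text
28.9333 [ 0.514 -0.025  0.057] 0.0 -11.1 [ 5.035  1.436 -1.201] [ 0.232 -0.908 -0.041] -0.004143040699421163
t 29.0833 pos [ 0.513 -0.025  0.056] yaw 0.0 q6 -11.1 
mean [ 2.484  0.734 -0.337  0.158 -0.374 -0.026] se [0.341 0.083 0.142 0.013 0.039 0.003]
```

View pics/w26c.png

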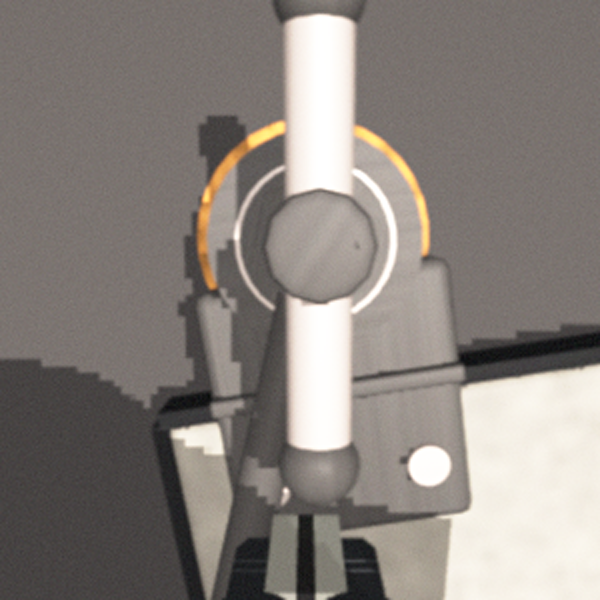

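{"method": "play_rows", "body": {"moves": [{"x": -0.25,"y": 0.02,"z": 0,"turn": 0,"jaw": 0}]}}

```text
t: 29.17
tool_pos: [0.5113, -0.0246, 0.0566]
tool_rot: [-1.208, 1.207, -1.21]
contact_force: [5.7, 0.9, -1.7]
opening: 0.0
```

{"method": "play_rows", "body": {"moves": [{"x": -0.25,"y": 0.03,"z": 0,"turn": 0,"jaw": 0}]}}

```text
t: 29.25
tool_pos: [0.509, -0.0243, 0.0567]
tool_rot: [-1.208, 1.207, -1.21]
contact_force: [5.2, 0.0, -1.3]
opening: 0.0003
```

{"method": "play_rows", "body": {"moves": [{"x": -0.25,"y": 0.03,"z": 0,"turn": 0,"jaw": 0}]}}

```text
t: 29.33
tool_pos: [0.5066, -0.024, 0.0568]
tool_rot: [-1.208, 1.207, -1.21]
contact_force: [4.7, -0.7, -1.2]
opening: -0.0004
```

{"method": "play_rows", "body": {"moves": [{"x": -0.25,"y": 0.04,"z": 0,"turn": 0,"jaw": 0}]}}

```text
t: 29.42
tool_pos: [0.5041, -0.0237, 0.0568]
tool_rot: [-1.208, 1.206, -1.211]
contact_force: [5.8, 0.4, -0.8]
opening: 0.0001
```

```bash
python3 m.py 3 w27.png;python3 - <<'E'
from h import *
cv2.imwrite('pics/w27c.png',cv2.resize(cv2.imread('pics/w27.png')[20:320,170:470],(600,600),interpolation=cv2.INTER_CUBIC))
snap('scene','s27.png')
a=cv2.imread('pics/s12.png').astype(int);b=cv2.imread('pics/s27.png').astype(int)
cv2.imwrite('pics/d27.png',cv2.resize(np.clip(np.abs(a-b)*3,0,255).astype(np.uint8)[180:360,200:440],(800,600)))
E
```

```text
t 29.5667 pos [ 0.503 -0.024  0.057] yaw 0.0 q6 -11.2 
mean [ 2.955  0.786  0.297  0.129 -0.492 -0.014] se [0.312 0.254 0.138 0.018 0.047 0.002]
```

View pics/w27c.png

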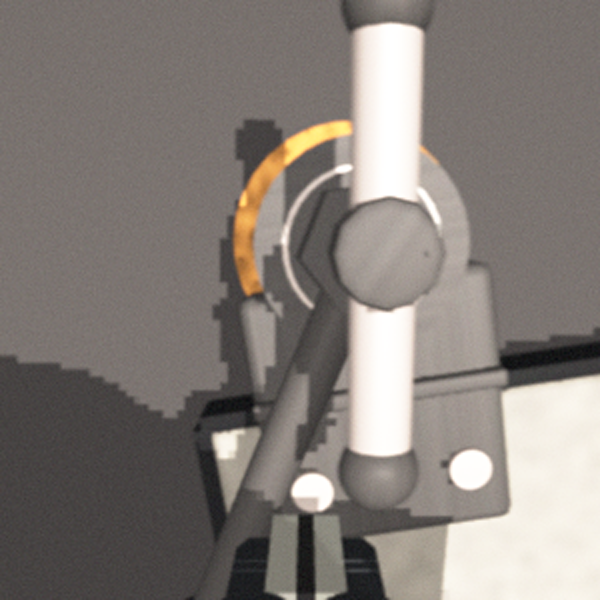

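View pics/d27.png

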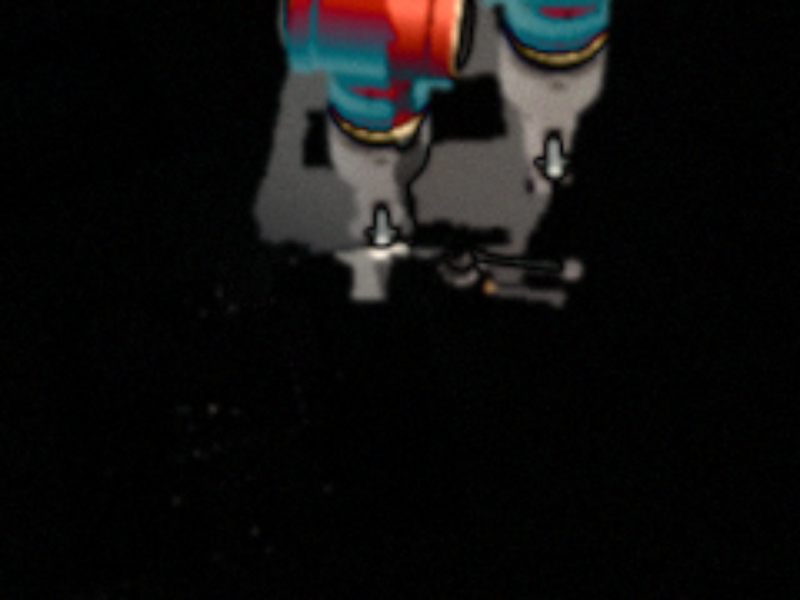

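{"method": "play_rows", "body": {"moves": [{"x": -0.1,"y": 0.01,"z": 0,"turn": 0,"jaw": 0},{"x": -0.1,"y": 0.01,"z": 0,"turn": 0,"jaw": 0}]}}

```text
t: 29.78
tool_pos: [0.502, -0.0233, 0.0567]
tool_rot: [-1.208, 1.207, -1.21]
contact_force: [6.2, 1.9, -0.1]
opening: -0.0005
```

{"method": "play_rows", "body": {"moves": [{"x": -0.1,"y": 0.01,"z": 0,"turn": 0,"jaw": 0}]}}

```text
t: 29.87
tool_pos: [0.5011, -0.0232, 0.0567]
tool_rot: [-1.208, 1.207, -1.21]
contact_force: [6.3, 1.4, -0.9]
opening: 0.0003
```

{"method": "play_rows", "body": {"moves": [{"x": -0.1,"y": 0.02,"z": 0,"turn": 0,"jaw": 0}]}}

```text
t: 29.95
tool_pos: [0.5002, -0.0231, 0.0568]
tool_rot: [-1.208, 1.207, -1.21]
contact_force: [5.7, 1.2, -0.1]
opening: -0.0002
```

{"method": "play_rows", "body": {"moves": [{"x": -0.1,"y": 0.02,"z": 0,"turn": 0,"jaw": 0}]}}

```text
t: 30.03
tool_pos: [0.4992, -0.0229, 0.0568]
tool_rot: [-1.208, 1.206, -1.21]
contact_force: [5.1, 0.4, 0.7]
opening: -0.0
```

{"method": "play_rows", "body": {"moves": [{"x": -0.1,"y": 0.02,"z": 0,"turn": 0,"jaw": 0}]}}

```text
t: 30.12
tool_pos: [0.4982, -0.0228, 0.0568]
tool_rot: [-1.208, 1.206, -1.21]
contact_force: [5.9, -0.6, 0.4]
opening: 0.0001
```

```bash
python3 m.py 3 w28.png
```

```text
t 30.2667 pos [ 0.498 -0.023  0.057] yaw 0.0 q6 -11.2 
mean [ 4.54   0.286  0.711  0.104 -0.707 -0.048] se [0.193 0.123 0.021 0.008 0.012 0.002]
```

{"method": "play_rows", "body": {"moves": [{"x": -0.15,"y": 0.03,"z": 0,"turn": 0,"jaw": 0},{"x": -0.15,"y": 0.03,"z": 0,"turn": 0,"jaw": 0}]}}

```text
t: 30.43
tool_pos: [0.4951, -0.0222, 0.0568]
tool_rot: [-1.208, 1.207, -1.21]
contact_force: [6.3, 0.4, 0.0]
opening: 0.0003
```

{"method": "play_rows", "body": {"moves": [{"x": -0.15,"y": 0.03,"z": 0,"turn": 0,"jaw": 0}]}}

```text
t: 30.52
tool_pos: [0.4936, -0.0219, 0.0569]
tool_rot: [-1.208, 1.207, -1.21]
contact_force: [6.1, 1.6, -0.4]
opening: -0.0
```

{"method": "play_rows", "body": {"moves": [{"x": -0.15,"y": 0.04,"z": 0,"turn": 0,"jaw": 0}]}}

```text
t: 30.6
tool_pos: [0.4922, -0.0215, 0.0569]
tool_rot: [-1.208, 1.207, -1.21]
contact_force: [6.8, -0.9, 1.1]
opening: 0.0003
```

```bash
python3 m.py 3 w29.png
```

```text
t 30.75 pos [ 0.491 -0.021  0.057] yaw 0.0 q6 -11.2 
mean [ 3.798 -0.05   1.507  0.024 -0.631  0.004] se [0.315 0.323 0.268 0.019 0.027 0.007]
```

```bash
python3 -c "
import cv2
cv2.imwrite('pics/w29c.png',cv2.resize(cv2.imread('pics/w29.png')[20:320,200:500],(600,600),interpolation=cv2.INTER_CUBIC))"
```

```text
(no output)
```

View pics/w29c.png

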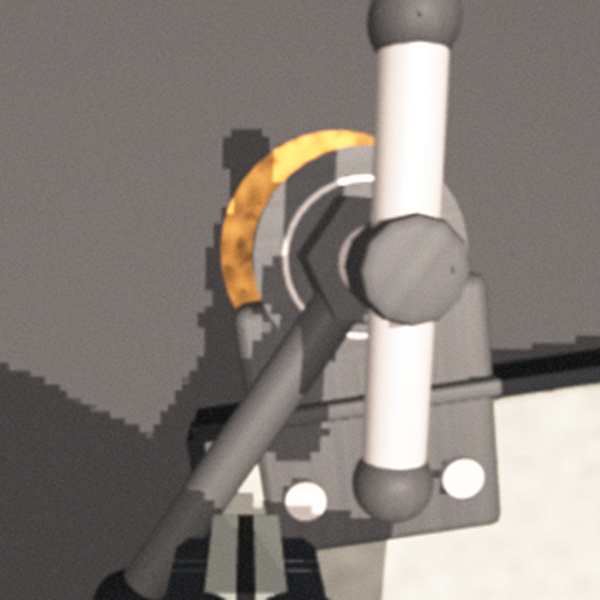

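{"method": "play_rows", "body": {"moves": [{"x": 1,"y": -0.1,"z": 0,"turn": 0,"jaw": 0},{"x": 0.5,"y": -0.5,"z": 1.5,"turn": 0,"jaw": 0},{"x": 0,"y": -1,"z": 4,"turn": 0,"jaw": 0},{"x": -2,"y": -1,"z": 3.5,"turn": 0,"jaw": 0},{"x": -3.5,"y": 0,"z": 0,"turn": 0,"jaw": 0},{"x": -3.5,"y": 0,"z": 0,"turn": 0,"jaw": 0},{"x": 0,"y": 0,"z": 0,"turn": 0,"jaw": 0}]}}

```text
t: 31.33
tool_pos: [0.4093, -0.0463, 0.1434]
tool_rot: [-1.215, 1.216, -1.204]
contact_force: [0.3, -0.4, -1.2]
opening: -0.0004
```

```bash
python3 m.py 1 w30.png;python3 - <<'E'
from h import *
snap('scene','s30.png');snap('top','t30.png')
cv2.imwrite('pics/s30c.png',cv2.resize(cv2.imread('pics/s30.png')[200:320,250:410],(800,600),interpolation=cv2.INTER_CUBIC))
cv2.imwrite('pics/t30c.png',cv2.resize(cv2.imread('pics/t30.png')[170:290,230:390],(800,600),interpolation=cv2.INTER_CUBIC))
E
```

```text
t 31.3833 pos [ 0.412 -0.047  0.144] yaw -0.0 q6 -16.7 
mean [ 0.923  0.419  0.129 -0.023  0.004  0.006] se [0. 0. 0. 0. 0. 0.]
```

View pics/w30.png

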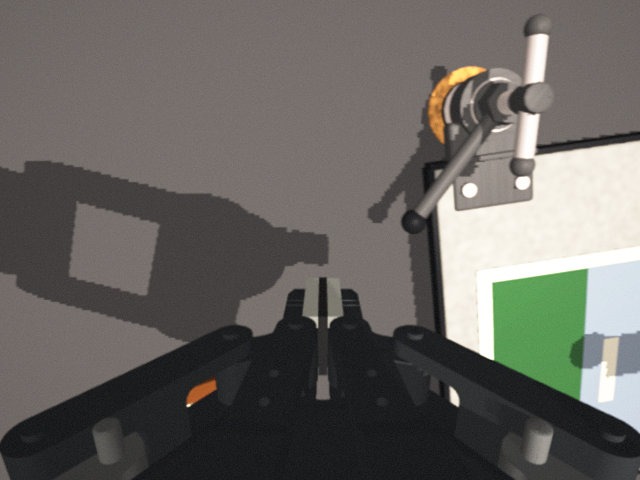

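View pics/s30c.png

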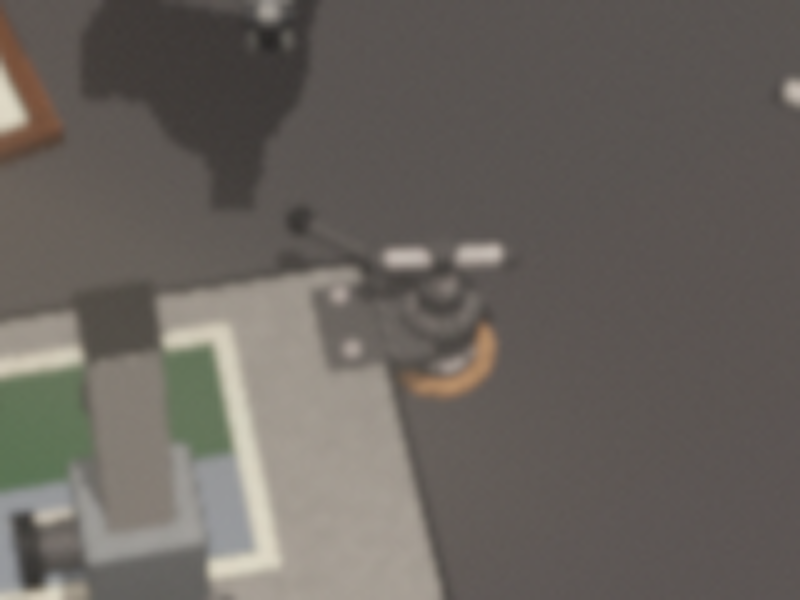

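View pics/t30c.png

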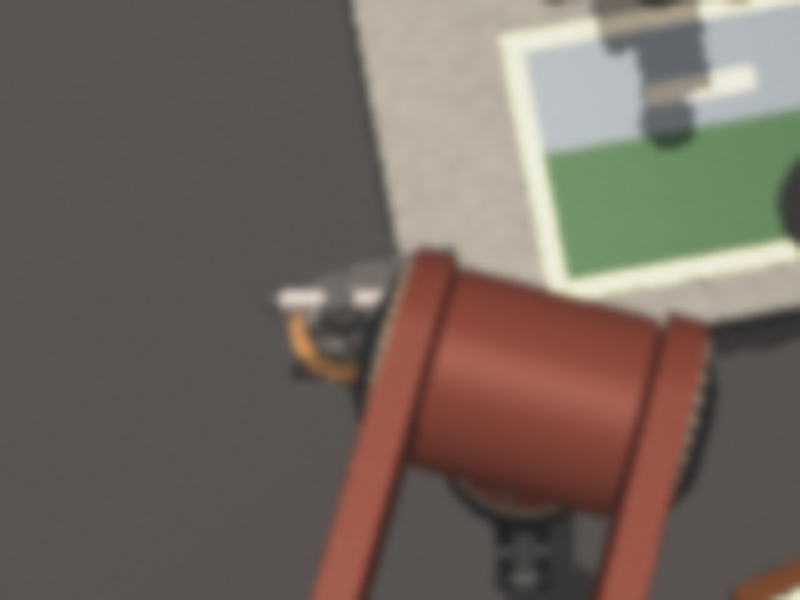

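```bash
python3 - <<'E'
from h import *
np.set_printoptions(precision=4,suppress=True)
W=snap('wrist');S=snap('scene')
print('ball',tri([ray(W,(414,222)),ray(S,(310,244))]))
print('bar',[tri([ray(W,(535,96)),ray(S,(338.8,251.2))])])
A=atz(W,(537.5,25),.088);B=atz(W,(522,166),.088);v=A-B;print(A,B,np.degrees(np.arctan2(v[1],v[0])))
for z in (.05,.055,.059,.064): print(z,atz(W,(414,222),z),np.linalg.norm(atz(W,(414,222),z)[:2]-[.516,.04]))
E
```

```text
ball (array([ 0.4731, -0.0325,  0.066 ]), [np.float64(0.00028064576814302406), np.float64(0.0002806457681430183)])
bar [(array([0.5223, 0.0405, 0.0973]), [np.float64(0.0007903666939962999), np.float64(0.0007903666939962808)])]
[0.5244 0.0751 0.088 ] [0.5251 0.0041 0.088 ] 90.56755030913922
0.05 [ 0.4771 -0.0365  0.05  ] 0.08584007575028688
0.055 [ 0.4759 -0.0354  0.055 ] 0.08538736287280099
0.059 [ 0.4748 -0.0344  0.059 ] 0.0850490844674998
0.064 [ 0.4736 -0.0333  0.064 ] 0.0846565190116793
```

{"method": "play_rows", "body": {"moves": [{"x": 3.5,"y": 0.5,"z": 0,"turn": 0,"jaw": 0},{"x": 3.5,"y": 0.5,"z": 0,"turn": 0,"jaw": 0},{"x": 2.2,"y": 0.8,"z": 0,"turn": 0,"jaw": 0},{"x": 0,"y": 0,"z": -3,"turn": 0,"jaw": 0},{"x": 0,"y": 0,"z": -3.7,"turn": 0,"jaw": 0},{"x": 0,"y": 0,"z": -1.9,"turn": 0,"jaw": 0},{"x": 0,"y": 0,"z": 0,"turn": 0,"jaw": 0},{"x": 0,"y": 0,"z": 0,"turn": 0,"jaw": 0}]}}

```text
t: 32.25
tool_pos: [0.5077, -0.0289, 0.0588]
tool_rot: [-1.212, 1.212, -1.206]
contact_force: [1.3, 0.1, -0.1]
opening: -0.0001
```

```bash
python3 m.py 1 w31.png
```

```text
t 32.3 pos [ 0.509 -0.029  0.061] yaw 0.1 q6 -11.7 
mean [-0.766  0.347 -0.297 -0.047 -0.034  0.025] se [0. 0. 0. 0. 0. 0.]
```

View pics/w31.png

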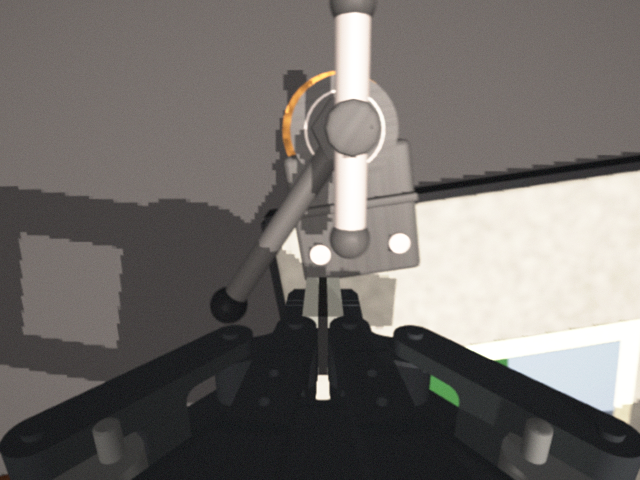

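{"method": "play_rows", "body": {"moves": [{"x": -0.6,"y": 0.3,"z": -0.15,"turn": 0,"jaw": 0},{"x": -0.6,"y": 0.3,"z": 0,"turn": 0,"jaw": 0},{"x": -0.15,"y": 0.08,"z": 0,"turn": 0,"jaw": 0}]}}

```text
t: 32.55
tool_pos: [0.4946, -0.0221, 0.0601]
tool_rot: [-1.209, 1.207, -1.209]
contact_force: [-0.2, 0.4, -1.5]
opening: 0.0003
```

{"method": "play_rows", "body": {"moves": [{"x": -0.1,"y": 0.05,"z": 0,"turn": 0,"jaw": 0}]}}

```text
t: 32.63
tool_pos: [0.4938, -0.0217, 0.0599]
tool_rot: [-1.209, 1.207, -1.21]
contact_force: [-0.2, 0.1, 0.6]
opening: 0.0
```

{"method": "play_rows", "body": {"moves": [{"x": -0.1,"y": 0.05,"z": 0,"turn": 0,"jaw": 0}]}}

```text
t: 32.72
tool_pos: [0.4929, -0.0214, 0.0596]
tool_rot: [-1.209, 1.207, -1.21]
contact_force: [-0.5, 0.3, 0.5]
opening: -0.0002
```

{"method": "play_rows", "body": {"moves": [{"x": -0.1,"y": 0.05,"z": 0,"turn": 0,"jaw": 0}]}}

```text
t: 32.8
tool_pos: [0.4919, -0.0209, 0.0594]
tool_rot: [-1.209, 1.208, -1.209]
contact_force: [0.7, -0.3, -0.4]
opening: -0.0001
```

{"method": "play_rows", "body": {"moves": [{"x": -0.1,"y": 0.05,"z": 0,"turn": 0,"jaw": 0}]}}

```text
t: 32.88
tool_pos: [0.4912, -0.0206, 0.0593]
tool_rot: [-1.208, 1.207, -1.21]
contact_force: [1.8, -1.3, -0.4]
opening: 0.0002
```

{"method": "play_rows", "body": {"moves": [{"x": -0.1,"y": 0.05,"z": 0,"turn": 0,"jaw": 0}]}}

```text
t: 32.97
tool_pos: [0.4907, -0.0203, 0.0595]
tool_rot: [-1.208, 1.206, -1.211]
contact_force: [4.0, -1.8, -0.2]
opening: 0.0
```

{"method": "play_rows", "body": {"moves": [{"x": -0.1,"y": 0.05,"z": 0,"turn": 0,"jaw": 0}]}}

```text
t: 33.05
tool_pos: [0.4897, -0.0198, 0.0595]
tool_rot: [-1.208, 1.206, -1.211]
contact_force: [2.1, -1.9, 0.5]
opening: 0.0
```

{"method": "play_rows", "body": {"moves": [{"x": -0.1,"y": 0.05,"z": -0.1,"turn": 0,"jaw": 0}]}}

```text
t: 33.13
tool_pos: [0.4892, -0.0195, 0.059]
tool_rot: [-1.208, 1.205, -1.212]
contact_force: [4.9, -2.9, 3.0]
opening: -0.0002
```

{"method": "play_rows", "body": {"moves": [{"x": -0.1,"y": 0.05,"z": -0.1,"turn": 0,"jaw": 0}]}}

```text
t: 33.22
tool_pos: [0.4888, -0.0192, 0.0585]
tool_rot: [-1.207, 1.204, -1.212]
contact_force: [4.9, -2.9, 6.4]
opening: 0.0002
```

{"method": "play_rows", "body": {"moves": [{"x": -0.15,"y": 0.08,"z": 0,"turn": 0,"jaw": 0}]}}

```text
t: 33.3
tool_pos: [0.4876, -0.0184, 0.0587]
tool_rot: [-1.207, 1.204, -1.213]
contact_force: [5.7, -2.6, 3.6]
opening: 0.0001
```

{"method": "play_rows", "body": {"moves": [{"x": -0.15,"y": 0.08,"z": 0,"turn": 0,"jaw": 0}]}}

```text
t: 33.38
tool_pos: [0.4862, -0.0176, 0.0588]
tool_rot: [-1.206, 1.204, -1.213]
contact_force: [4.6, -2.2, 4.4]
opening: 0.0001
```

{"method": "play_rows", "body": {"moves": [{"x": -0.15,"y": 0.08,"z": 0,"turn": 0,"jaw": 0}]}}

```text
t: 33.47
tool_pos: [0.4848, -0.0167, 0.0588]
tool_rot: [-1.206, 1.204, -1.213]
contact_force: [6.1, -1.6, 4.8]
opening: 0.0001
```

{"method": "play_rows", "body": {"moves": [{"x": -0.15,"y": 0.08,"z": 0,"turn": 0,"jaw": 0}]}}

```text
t: 33.55
tool_pos: [0.4834, -0.0157, 0.0588]
tool_rot: [-1.205, 1.204, -1.213]
contact_force: [5.4, -1.4, 3.4]
opening: -0.0002
```

{"method": "play_rows", "body": {"moves": [{"x": -0.15,"y": 0.09,"z": 0,"turn": 0,"jaw": 0}]}}

```text
t: 33.63
tool_pos: [0.482, -0.0147, 0.0589]
tool_rot: [-1.205, 1.204, -1.213]
contact_force: [5.7, -1.1, 2.3]
opening: 0.0
```

```bash
python3 m.py 2 w32.png
```

```text
t 33.7333 pos [ 0.482 -0.014  0.059] yaw 0.0 q6 -10.6 
mean [ 5.246 -0.341  4.303  0.059 -0.837 -0.055] se [0.088 0.301 0.495 0.018 0.017 0.017]
```

View pics/w32.png

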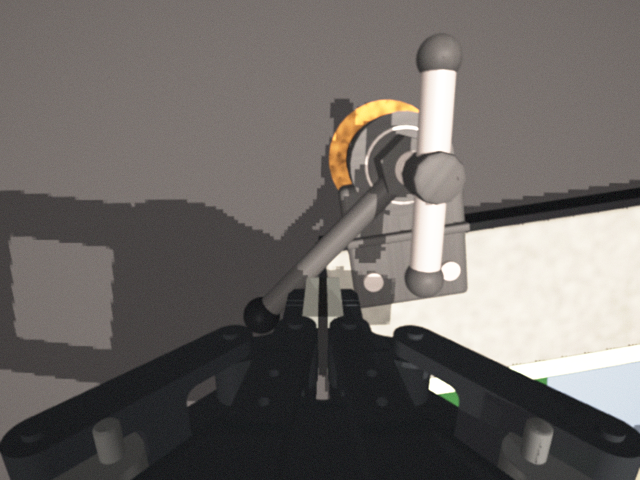

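{"method": "play_rows", "body": {"moves": [{"x": 1,"y": -0.7,"z": 0,"turn": 0,"jaw": 0},{"x": 0.5,"y": -0.5,"z": 2,"turn": 0,"jaw": 0},{"x": 1,"y": 0,"z": 4,"turn": 0,"jaw": 0},{"x": 3.5,"y": 2,"z": 0,"turn": 0,"jaw": 0},{"x": 3.5,"y": 2,"z": 0,"turn": 0,"jaw": 0},{"x": 0,"y": 0,"z": -3,"turn": 0,"jaw": 0},{"x": 0,"y": 0,"z": -3,"turn": 0,"jaw": 0},{"x": 0,"y": 0,"z": -0.2,"turn": 0,"jaw": 0}]}}

```text
t: 34.4
tool_pos: [0.569, 0.0148, 0.0481]
tool_rot: [-1.218, 1.219, -1.2]
contact_force: [-2.1, 0.2, -1.4]
opening: 0.0
```

```bash
python3 g.py
```

```text
34.4 [0.569 0.015 0.048] 0.1 -6.1 [-2.114  0.198 -1.449] [-0.059  0.081  0.003] -0.0002528926737664592
```

{"method": "play_rows", "body": {"moves": [{"x": 0,"y": 0,"z": 0,"turn": 0,"jaw": 0},{"x": 0,"y": 0,"z": 0,"turn": 0,"jaw": 0},{"x": 0,"y": 0,"z": 0,"turn": 0,"jaw": 0},{"x": 0,"y": 0,"z": 0,"turn": 0,"jaw": 0},{"x": 0,"y": 0,"z": 0,"turn": 0,"jaw": 0},{"x": 0,"y": 0,"z": 0,"turn": 0,"jaw": 0}]}}

```text
t: 34.9
tool_pos: [0.5748, 0.0135, 0.0561]
tool_rot: [-1.208, 1.207, -1.21]
contact_force: [-0.0, 0.1, 1.6]
opening: 0.0002
```

```bash
python3 g.py; python3 m.py 1 w33.png; python3 -c "
import cv2,numpy as np
cv2.imwrite('pics/c33.png',np.hstack([cv2.resize(cv2.imread('pics/%s.png'%n)[120:370,80:280],(400,500),interpolation=cv2.INTER_CUBIC) for n in ('w21','w33')]))"
```

```text
34.9 [0.575 0.013 0.056] 0.0 -6.1 [-0.008  0.1    1.587] [ 0.019  0.03  -0.027] 0.0003520676862948833
t 34.95 pos [0.575 0.014 0.056] yaw 0.0 q6 -6.1 
mean [-0.    -0.813 -0.08   0.028  0.023 -0.004] se [0. 0. 0. 0. 0. 0.]
```

View pics/c33.png

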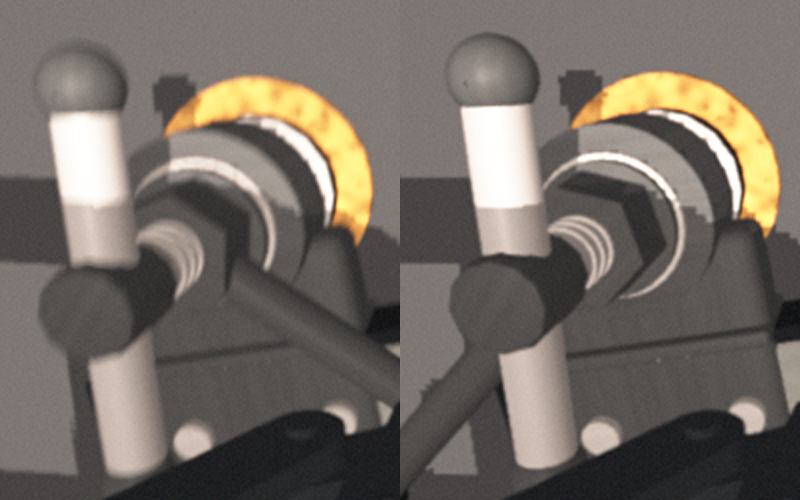

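{"method": "play_rows", "body": {"moves": [{"x": 0.5,"y": 0,"z": 2,"turn": 0,"jaw": 0},{"x": 0,"y": 0,"z": 4,"turn": 0,"jaw": 0},{"x": 0,"y": 0,"z": 4,"turn": 0,"jaw": 0},{"x": -3,"y": 2,"z": 2,"turn": 0,"jaw": 0},{"x": -3.5,"y": 2,"z": 0,"turn": 0,"jaw": 0},{"x": -3.5,"y": 2,"z": 0,"turn": 0,"jaw": 0},{"x": -3.5,"y": 2,"z": 0,"turn": 0,"jaw": 0},{"x": -3.5,"y": 2,"z": 0,"turn": 0,"jaw": 0}]}}

```text
t: 35.62
tool_pos: [0.4076, 0.1142, 0.1751]
tool_rot: [-1.208, 1.209, -1.209]
contact_force: [-0.1, 1.6, 1.2]
opening: 0.0002
```

{"method": "play_rows", "body": {"moves": [{"x": 0,"y": 2,"z": 0,"turn": 0,"jaw": 0},{"x": 0,"y": 2,"z": 0,"turn": 0,"jaw": 0},{"x": 0,"y": 0,"z": 0,"turn": 0,"jaw": 0},{"x": 0,"y": 0,"z": 0,"turn": 0,"jaw": 0}]}}

```text
t: 35.95
tool_pos: [0.409, 0.1541, 0.1752]
tool_rot: [-1.21, 1.206, -1.208]
contact_force: [-0.4, -0.1, -0.4]
opening: -0.0003
```

```bash
python3 g.py; python3 - <<'E'
from h import *
snap('scene','s40.png')
a=cv2.imread('pics/scene0.png').astype(int);b=cv2.imread('pics/s40.png').astype(int)
cv2.imwrite('pics/d40.png',np.clip(np.abs(a-b)*3,0,255).astype(np.uint8))
E
```

```text
35.95 [0.409 0.154 0.175] 0.2 10.7 [-0.434 -0.144 -0.351] [ 0.027  0.034 -0.045] -0.0028071350545608377
```

View pics/s40.png

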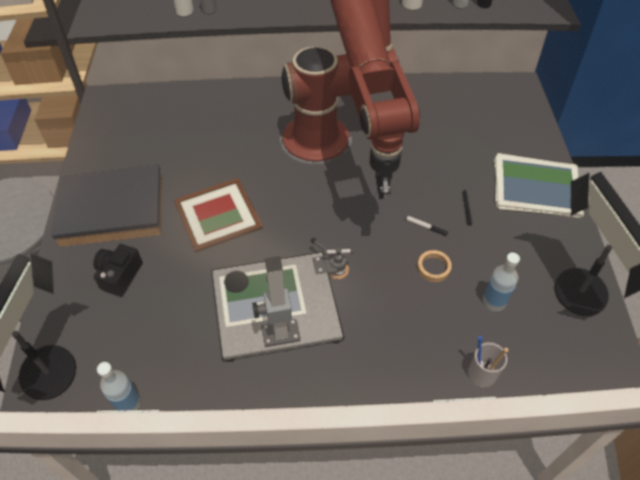

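View pics/d40.png

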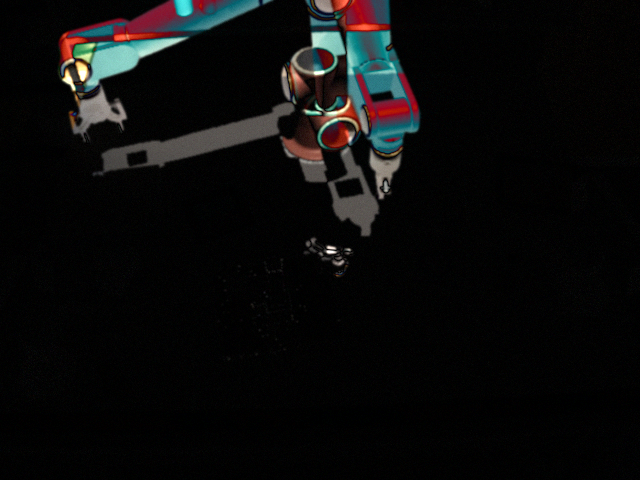

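```bash
python3 - <<'E'
import cv2,numpy as np
g=lambda n:cv2.cvtColor(cv2.imread('pics/%s.png'%n),cv2.COLOR_BGR2GRAY).astype(np.float32)
I={n:g(n) for n in('scene0','s1','s3','s12','s13','s19','s27','s30','s40')}
for r,nm in[((270,350,215,335),'stand'),((250,290,420,450),'tape'),((245,300,265,300),'col'),((180,240,180,260),'frame')]:
    for n in I:
        if n!='scene0':
            a=I['scene0'][r[0]:r[1],r[2]:r[3]];b=I[n][r[0]:r[1],r[2]:r[3]]
            w=np.eye(2,3,dtype=np.float32)
            try:
                cc,w=cv2.findTransformECC(a,b,w,cv2.MOTION_TRANSLATION,(3,100,1e-6));print(nm,n,w[:,2].round(3))
            except Exception as e: print(nm,n,'x')
E
```

```text
stand s1 [ 0.002 -0.002]
stand s3 [-0.003  0.004]
stand s12 [-0.029  0.015]
stand s13 [-0.032  0.002]
stand s19 [-0.03   0.028]
stand s27 [-0.027  0.027]
stand s30 [-0.014  0.   ]
stand s40 [-0.02   0.003]
tape s1 [-0.005 -0.001]
tape s3 [-0.008  0.003]
tape s12 [-0.007 -0.002]
tape s13 [-0.013  0.005]
tape s19 [-0.01   0.002]
tape s27 [-0.009 -0.004]
tape s30 [-0.011  0.002]
tape s40 [-0.007  0.005]
col s1 [0.002 0.006]
col s3 [0.001 0.016]
col s12 [-0.075  0.012]
col s13 [-0.065  0.036]
col s19 [-0.056  0.011]
col s27 [-0.089  0.068]
col s30 [-0.055  0.006]
col s40 [-0.056  0.02 ]
frame s1 [-0.001 -0.004]
frame s3 [-0.003 -0.005]
frame s12 [-0.003 -0.004]
frame s13 [-0.002 -0.002]
frame s19 [-0.005 -0.005]
frame s27 [-0.009 -0.004]
frame s30 [-0.005 -0.003]
frame s40 [-0.005 -0.001]
```

```bash
python3 -c "
from station import finish_job; print(finish_job())"
```

```text
the job is handed in; nothing more can be done
None
```

The foot is screwed down onto the protector with a light load, and the lever nut is tightened onto the bracket to lock it. I handed the job in at about 36 s with the gripper clear of everything.

**Screw:** I turned the T-handle about 1.45 turns clockwise, with the two fingers pushing on opposite arms.
- The turning torque rose from about 0.03 N m with the foot free to about 0.13 N m, which suggests a foot load of roughly 7–8 N.
- Single torque readings were noisy. One middle stretch read flat where I expected a rise, so the load could be off by a couple of newtons.

**Nut:** I ran the nut down about 1.6 turns and tightened it with a sustained push of about 5–6 N near the 70 mm point.
- When I backed off and pushed again, the lever was where I had left it. It took about 4.5 N before it moved, then 5–6 N to push it a little further.
- Two things disagreed with the description. The nut needed about 1.5–2 mm more travel than the stated 9 mm gap. The resistance also built up over about 0.3 turn, not 0.1.
- The T-handle did not turn during tightening; its bar stayed at 90–91°.

**Last checks:**
- In the scene camera, the stand moved less than 0.04 px from the start.
- The column leaned about 0.06 px away from the bracket after the foot loaded, and most of that lean remained after tightening. This fits a foot that is still carrying load without lifting the stand.
- Nothing else on the counter visibly moved. I measured the tape and frame, and both were within 0.02 px.
- Both handles are free.

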